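# Hang the wash basket on the drip hook

## Task

Swing the folded wire bail of the wash basket upright while the basket still stands on the bench, then carry the basket to the drip stand and hang it by the bail's hand loop in the hook. Press the loop gently down past the hook's spring gate until it drops into the seat and the gate has snapped shut above it, and leave the basket hanging quietly over the pan; do not force the hook, and leave the bottle and the cork where they are.

Things in the scene. Friction and masses are not known exactly. Their poses are not given: they have to be found in the camera images.
- basket: Round stainless wire basket, 100 mm across, 55 mm high, 0.3 to 0.45 kg with the two glass dishes fixed in it and its bail; stands loose on the bench. Origin: centre of its underside, z up. The folded bail reaches out over the rim on the basket's -x side.
- bail_pivot (a point): Middle of the bail's pivot axis, 48 mm above the basket's origin, with the basket's axes: the axis is y, the pivots lie 55 mm either side, just outside the rim.
- bail (a joint): Hinge of the bail about the basket's y axis, rad: 0 = folded, resting 0.2 rad above level on the -x side of the rim; 1.37 = upright; 1.52 = stop, leaning 0.15 rad past upright to +x. Swings with slight friction (under 0.5 N at the crown): stays where it is left above about 0.9 rad, falls back to 0 when left low.
- bail_crown (a point): Middle of the crown, the straight end of the bail's hand loop, 100 mm from the pivot axis; y along the crown. The bail is stiff 5 mm wire; the loop's two parallel legs are 44 mm long, 45 mm apart inside and 55 mm wide over the outsides: grip them from above across both, and the hook goes into the loop between the fingers. Folded, the crown is 68 mm above the bench, 48 mm outside the rim, nothing below it.
- stand: Drip stand fixed to the bench: grey foot plate, steel drip pan 122 mm across and 18 mm high, a rod 11 mm thick and 274 mm high that stands 95 mm from the pan's centre on the stand's +x side. A boss clamp on the rod holds a hook of 7 mm round steel out over the pan, in the stand's x-z plane. Origin: on the bench below the pan's centre; z up.
- plumb (a point): Point on the bench straight below the hook's seat (equals the stand's origin, same axes). A seated crown lies along y, its middle line 180 to 230 mm above this point: the clamp is set differently each time and its height is not reported, so find it by touch or by eye. Mouth open upwards, 13 mm wide in x (-6.5 to +6.5 mm), narrowing to a V below; nose on the -x side, neck on the +x side, both 27 mm higher than the seated crown.
- gate (a joint): Sprung wire gate across the hook's mouth, rad: 0 = shut, grows as it is pushed down. A crown lowered into the mouth meets it 17 to 22 mm above its seat. The basket's weight alone opens it only partly (it then rests on the gate, over 0.1). Pressed with 6 to 14 N in all, least close to the nose, it passes some 6 mm above the seat, the resistance vanishes and the gate snaps to 0. The hook bears 22 N at most.
- dropper_bottle: Brown dropper bottle, 33 mm across and 79 mm high, standing on the bench; a bystander. Origin: centre of its underside.
- cork: Cork stopper, 27 mm across and 26 mm high, standing on the bench; a bystander. Origin: centre of its underside.
- microscope (a point): Middle of the foot of a heavy microscope, 290 mm high, within 110 mm of this point all round, fixed on the bench; go round or over it.
There are look-alikes about, which are no part of the job. Of the things that look like the basket, the larger one is meant.

How it is judged (in metres and radians):
On the way, in this order (a step that is already met when the one before it is completed fails the run):
1. the bail stands upright while the basket still stands on the bench (value of joint bail above 1 rad and height (world z) of basket below 0.006 m and angle between basket's own z axis and vertical below 0.1 rad), for 0.2 s.
2. the basket is lifted off the bench with the bail upright (height (world z) of basket above 0.02 m and value of joint bail above 1 rad), for 0.2 s.
At the end, for the whole second after the job is handed in: The crown of the bail lies in the hook's seat (in plan within 8 mm of the seat's middle across the hook and 20 mm along the crown), the gate is shut above it (under 0.045 rad), and the basket hangs from the hook clear of pan and bench, within 0.35 rad of level and nearly still (under 0.1 m/s) (x of bail_crown in the frame of plumb between -0.008 and 0.008 m and y of bail_crown in the frame of plumb between -0.02 and 0.02 m and value of joint gate below 0.045 rad and contact force between basket and stand above 1 N and height (world z) of basket above 0.02 m and angle between basket's own z axis and vertical below 0.35 rad and linear speed of basket below 0.1 m/s); the robot touches nothing.
It fails at once if the stand and its hook are pushed or pulled with more than 22 N (contact force between stand and anything else above 22 N).
It fails at once if the basket is tipped by more than 0.7 rad (angle between basket's own z axis and vertical above 0.7 rad).
It fails at once if the dropper bottle is pushed by more than 20 mm or tipped (distance of dropper_bottle from where it was at the start of the episode above 0.02 m or angle between dropper_bottle's own z axis and vertical above 0.3 rad).
It fails at once if the cork is pushed by more than 20 mm or tipped (distance of cork from where it was at the start of the episode above 0.02 m or angle between cork's own z axis and vertical above 0.3 rad).
It also fails if it takes over 72 s, if anything falls off the work surface, if the arm or the gripper's body presses on something with over 40 N, if the wrist force passes 120 N, or if a joint passes its speed limit or range.

## Robot

A 6-joint arm with a two-finger parallel gripper is mounted at the origin on a cart in front of the work surface, level with it; the furniture and walls round the work are solid. World frame = base frame: x ahead of the robot, y to its left, z up, the work surface at z = 0. Lengths are in mm, angles in rad, forces in N, time in s.
With the tool pointing down it reaches from about 300 to 775 mm from the base axis. Payload 14.6 kg.
Tool frame: the origin (TCP) lies midway between the tips of the shut fingers; the grasp point (between the pads) lies 19 mm behind it (pinch_z is the distance from the TCP to the grasp point, in mm); z points along the fingers, y is the direction in which the jaws open and shut (so a half turn about z gives the same grasp; the last joint's range is limited). The gripper opens to 94 mm and grips with 3 to 60 N. Pads are 16 mm wide; open, the fingers measure 119 mm over their backs; the gripper's body (75 mm by 177 mm) begins 78 mm behind the grasp point.
Start: joints at [1.201, 0.3, 1.521, -0, 1.321, -0.067], TCP at [164.004, 524.968, 205.446] pointing down, gripper open.
Joint ranges: [-3.03, 3.03], [-0.79, 2.21], [0.23, 2.52], [-1.04, 4.18], [0, 3.07], [-2.55, 2.55]. Speed limits (rad/s): [2.22, 2.22, 2.57, 3.14, 3.14, 3.14].

## Interface

Orientations are given as [roll, pitch, yaw] about the fixed x, y, z axes, in that order (R = Rz(yaw) Ry(pitch) Rx(roll)).
In Python, from cell import read_state, camera, sign_off, pinch_z gives the robot as it stands. The module is installed in compiled form; this text tells all that it offers.
- The arm moves only by the tool servo_tool, never from a script. Its argument "series" is a list of rows, each a list of 6 numbers: the shift along the tool's x, y, z in cm, then the turn, a rotation vector about the tool's x, y, z in rad. In form: [[tx, ty, tz, rx, ry, rz], ...]. A call has exactly 10 rows; each row is the pose to reach, as a shift and turn from the pose commanded when the call began, along the tool's axes at that moment; what a row does not reach only later rows make up. A row lasts 1/12 s, in which the tool goes at most 41.7 mm and 7.16 degrees, less where a joint would pass 70% of its speed; a pose out of reach is approached as far as the arm can. A call with a gripper value outside its range is refused whole. "gripper" is the finger opening in cm, from 0 to 9.4, set as the call begins (left out, the last holds). The fingers move at their own pace and stop on an object; "grip_force" is the grip in N (left out, the last holds). Time passes only in rows, so rows that repeat a pose let the fingers close, or fill a call up. It gives the time, the measured TCP pose, the force and the opening at its end, in the units of the state.
- read_state(): the state, without advancing time (a new reading comes with each control period).
- camera(name): name is "scene" or "top" or "wrist"; returns a dict with "pixels" (384x512x3 uint8, red, green, blue), "fx", "fy", "cx", "cy" (pixels), "k1" (the pictures are not rectified: a ray, as slopes to the right and down, at radius r is drawn at 1 + k1 r^2 times it, then the intrinsics apply), "pose" (4x4, takes a point from camera to world coordinates); the wrist camera has in their place "mount" (4x4, takes a point from camera to tool coordinates, whose origin is the TCP and whose axes are the flange's). Camera axes: x right, y down, z forward; pixel columns grow to the right and rows downward; lengths in mm; the calibration is good to about 2 mm. A picture is of the moment at which its call begins: read the wrist's pose just before it. There is no depth.
- sign_off(): hands the job in, once; it reports no verdict.
The state is a dict: "clock": time; "joints": joint angles; "qd": joint speeds; "effort": joint torques, N m; "eef_pos": TCP position; "eef_rot": TCP orientation; "wrist_force": force on the tool from outside, world axes, zero at the start; "moment": the same for the moment, N m; "finger_gap": finger opening in mm.
Only numpy, scipy, OpenCV 4.12 (cv2) and the standard library are available. Lean on these libraries where they do the work, as an engineer would, in place of code of your own. Each camera call takes 0.05 s, during which the arm holds its last target.

## Working session

There is one attempt and no reset: what is moved stays moved. The work goes in short steps, Python scripts to look and compute and a tool call to move; the robot and the scene stay as the last step left them, time stands still between calls to the robot, and variables do not carry over. Pictures are saved under pics/ and viewed, and the job is handed in when it is done.

Besides the shell and the picture viewer there is one more tool, called after "Call:" by a JSON object that holds its "method" and its "body". servo_tool: Moves the arm, as the interface text tells. Its arguments: {"type":"object","properties":{"series":{"type":"array"},"gripper":{"type":"number"},"grip_force":{"type":"number"}},"required":["series"]}

```bash
mkdir -p pics
python3 - <<'E'
from cell import read_state, camera, pinch_z
import cv2, numpy as np, pickle
print(read_state(), pinch_z if not callable(pinch_z) else pinch_z())
for n in ("scene","top","wrist"):
    c=camera(n); cv2.imwrite(f"pics/{n}0.png",c["pixels"][:,:,::-1])
    pickle.dump(c,open(f"pics/{n}0.pkl","wb"))
    print(n,{k:(np.round(v,4).tolist() if k!="pixels" else 0) for k,v in c.items()})
E
```

```text
{'clock': 0.0, 'joints': array([ 1.20140331e+00,  3.00482802e-01,  1.52157497e+00, -1.34024350e-06,
        1.32068316e+00, -6.66050463e-02]), 'qd': array([-7.79931666e-04,  1.07814275e-03,  1.30507053e-04, -6.88967117e-05,
       -2.14138207e-03, -2.64305575e-04]), 'effort': array([ 1.21761304e-04, -5.31815600e+01, -3.52730441e+01,  7.07505690e-02,
        2.44396337e-02, -5.34458502e-05]), 'eef_pos': array([163.91343421, 524.7385601 , 204.8824928 ]), 'eef_rot': array([-3.14044684e+00, -7.51292822e-05,  2.83880497e+00]), 'wrist_force': array([ 0.40478833,  0.27922932, -0.5022841 ]), 'moment': array([ 0.02843094, -0.00559447, -0.0114409 ]), 'finger_gap': 93.7859728458157} 18.8
scene {'pixels': 0, 'fx': 496.0537, 'fy': 496.0537, 'cx': 259.6762, 'cy': 185.1268, 'k1': -0.0528, 'pose': [[0.9082, -0.2674, 0.322, 155.0531], [-0.4184, -0.599, 0.6827, -1020.921], [0.0103, -0.7547, -0.6559, 832.3133], [0.0, 0.0, 0.0, 1.0]]}
top {'pixels': 0, 'fx': 491.9826, 'fy': 491.9826, 'cx': 257.2025, 'cy': 191.6441, 'k1': -0.1213, 'pose': [[0.0094, -0.9814, 0.1918, 266.5147], [-0.9995, -0.0036, 0.0307, -316.7205], [-0.0295, -0.192, -0.9809, 1170.3526], [0.0, 0.0, 0.0, 1.0]]}
wrist {'pixels': 0, 'fx': 285.5314, 'fy': 285.5314, 'cx': 256.3655, 'cy': 192.0344, 'k1': -0.0326, 'mount': [[0.001, -0.9682, -0.25, 72.8725], [1.0, 0.0009, 0.0005, 0.1535], [-0.0002, -0.25, 0.9682, -178.9566], [0.0, 0.0, 0.0, 1.0]]}
```

View pics/scene0.png

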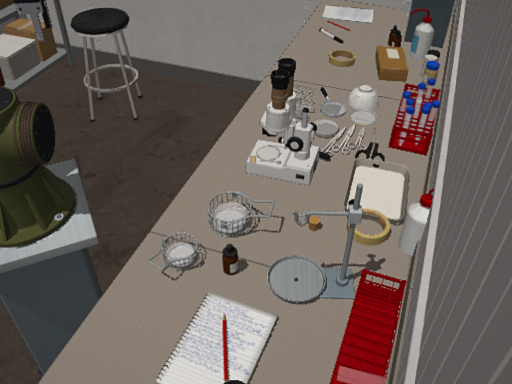

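View pics/top0.png

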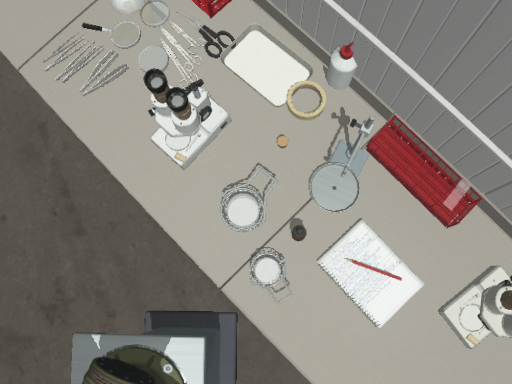

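View pics/wrist0.png

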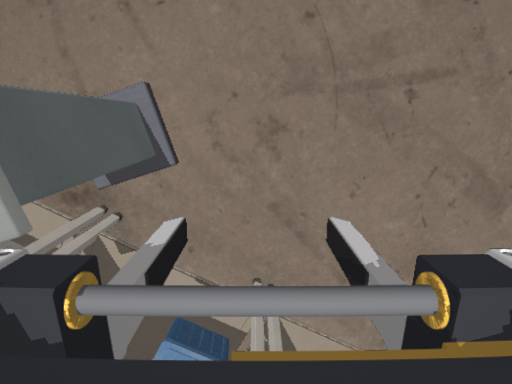

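```bash
cat > h.py <<'E'
import numpy as np, cv2, pickle
def ray(c,u,v,T=None):
    K=np.array([[c["fx"],0,c["cx"]],[0,c["fy"],c["cy"]],[0,0,1.]])
    p=np.array([(u-c["cx"])/c["fx"],(v-c["cy"])/c["fy"]]); q=p.copy()
    for _ in range(20): q=p/(1+c["k1"]*(q@q))
    T=c["pose"] if T is None else T
    T=np.array(T); d=T[:3,:3]@np.array([q[0],q[1],1.]); return T[:3,3],d/np.linalg.norm(d)
def onz(c,u,v,z,T=None):
    o,d=ray(c,u,v,T); return o+d*(z-o[2])/d[2]
def tri(rs):
    A=0;b=0
    for o,d in rs:
        M=np.eye(3)-np.outer(d,d);A=A+M;b=b+M@o
    p=np.linalg.solve(A,b); return p,[np.linalg.norm((np.eye(3)-np.outer(d,d))@(p-o)) for o,d in rs]
def proj(c,P,T=None):
    T=np.array(c["pose"] if T is None else T); q=T[:3,:3].T@(np.array(P,float)-T[:3,3]); q=q[:2]/q[2]
    q=q*(1+c["k1"]*(q@q)); return np.array([c["fx"]*q[0]+c["cx"],c["fy"]*q[1]+c["cy"]])
def wristT(st,c):
    from scipy.spatial.transform import Rotation as R
    T=np.eye(4);T[:3,:3]=R.from_euler('xyz',st["eef_rot"]).as_matrix();T[:3,3]=st["eef_pos"]; return T@np.array(c["mount"])
def load(n): return pickle.load(open(f"pics/{n}.pkl","rb"))
def crop(c,x0,y0,w,h,s,name):
    im=c["pixels"][y0:y0+h,x0:x0+w,::-1]; im=cv2.resize(im,None,fx=s,fy=s,interpolation=cv2.INTER_CUBIC)
    step=20
    for x in range((x0+step-1)//step*step,x0+w,step): cv2.putText(im,str(x),(int((x-x0)*s),10),0,0.35,(0,0,255),1); cv2.line(im,(int((x-x0)*s),12),(int((x-x0)*s),18),(0,0,255),1)
    for y in range((y0+step-1)//step*step,y0+h,step): cv2.putText(im,str(y),(0,int((y-y0)*s)+4),0,0.35,(0,0,255),1); cv2.line(im,(24,int((y-y0)*s)),(30,int((y-y0)*s)),(0,0,255),1)
    cv2.imwrite(f"pics/{name}.png",im)
E
python3 - <<'E'
from h import *
t=load("top0");s=load("scene0")
crop(t,200,100,190,150,4,"t_c"); crop(s,140,170,260,140,3,"s_c")
E
```

```text
(no output)
```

View pics/t_c.png

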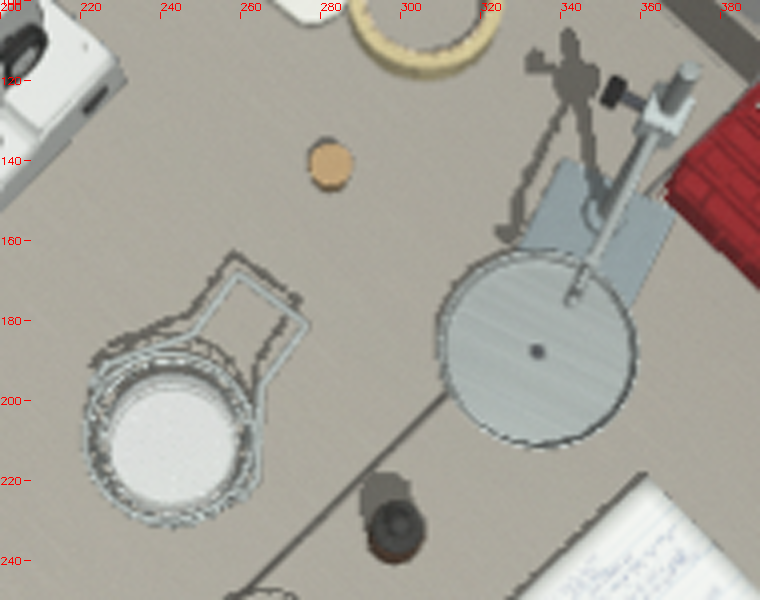

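View pics/s_c.png

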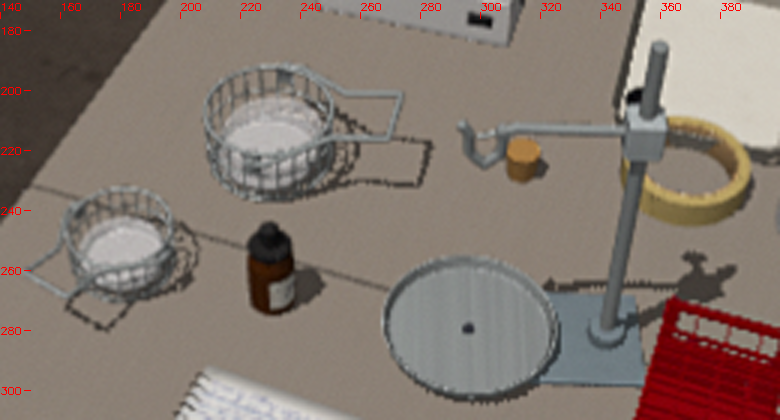

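Run:
```python
from h import *
np.set_printoptions(precision=1,suppress=True)
t=load("top0");s=load("scene0")
print("crown top z68",onz(t,260,169,68),onz(t,276.5,181,68),"scene",onz(s,273.7,201,68),onz(s,268.5,216,68))
for z in (0,55): print("rim top",z,[onz(t,u,v,z) for u,v in ((221,207),(265,207),(243,188),(243,231))])
print("pan hole",onz(t,334,188,3),onz(s,296,279.5,3))
print("pan rim", [onz(t,u,v,18) for u,v in ((309.5,187),(358.5,187),(334,162),(334,211.5))])
print("rod top",onz(t,372,117.5,274),onz(s,359.5,185,274),tri([ray(t,372,117.5),ray(s,359.5,185)]))
print("rod base scene",onz(s,343,280,5))
print("V",tri([ray(t,342,174),ray(s,294,211)]))
print("seat scene heights (V bottom):")
p=onz(t,334,187,10)
print("cork",onz(t,283,141,26),"bottle",onz(t,299,232,79))
print("micro",onz(t,190,130,0))
```

```text
crown top z68 [ 535.3 -288.1   68. ] [ 507.1 -326.2   68. ] scene [ 536.4 -288.2   68. ] [ 504.8 -327.1   68. ]
rim top 0 [array([ 457.2, -192.8,    0. ]), array([ 457.8, -299.2,    0. ]), array([ 504.3, -245.4,    0. ]), array([ 399.4, -247. ,    0. ])]
rim top 55 [array([ 448.3, -198.7,   55. ]), array([ 448.8, -300. ,   55. ]), array([ 493.1, -248.8,   55. ]), array([ 393.1, -250.2,   55. ])]
pan hole [ 504.5 -465.8    3. ] [ 505.5 -462.8    3. ]
pan rim [array([ 503.6, -405.4,   18. ]), array([ 504.1, -522.7,   18. ]), array([ 565.4, -465.3,   18. ]), array([ 444.7, -462.8,   18. ])]
rod top [ 587.6 -507.6  274. ] [ 586.6 -509.8  274. ] (array([ 588.2, -508. ,  272.1]), [np.float64(0.07903741751779181), np.float64(0.07903741751762546)])
rod base scene [ 593.8 -506.1    5. ]
V (array([ 491.9, -456.9,  202.9]), [np.float64(0.6780612434120736), np.float64(0.6780612434120941)])
seat scene heights (V bottom):
cork [ 615.4 -342.1   26. ] bottle [ 388.8 -376.4   79. ]
micro [ 652.3 -110.     0. ]
```

Call:
{"method": "servo_tool", "body": {"series": [[-2.6,-3.1,0,0,0,0],[-5.2,-6.2,0,0,0,0],[-7.8,-9.3,0,0,0,0],[-10.4,-12.4,0,0,0,0],[-13,-15.5,0,0,0,0],[-15.6,-18.6,0,0,0,0],[-18.2,-21.7,0,0,0,0],[-20.8,-24.8,0,0,0,0],[-23.4,-27.9,0,0,0,0],[-26,-31,0,0,0,0]]}}

```text
clock: 0.98
eef_pos: [319.8, 149.7, 205.6]
eef_rot: [3.141, 0.0, 2.839]
wrist_force: [1.2, 0.7, 1.1]
finger_gap: 94.1
```

Call:
{"method": "servo_tool", "body": {"series": [[-2.6,-3.1,0,0,0,0],[-5.2,-6.2,0,0,0,0],[-7.8,-9.3,0,0,0,0],[-10.4,-12.4,0,0,0,0],[-13,-15.5,0,0,0,0],[-15.6,-18.6,0,0,0,0],[-18.2,-21.7,0,0,0,0],[-20.8,-24.8,0,0,0,0],[-23.4,-27.9,0,0,0,0],[-26,-31,0,0,0,0]]}}

```text
clock: 1.82
eef_pos: [475.7, -224.0, 205.2]
eef_rot: [3.141, -0.0, 2.838]
wrist_force: [0.9, 0.8, 0.9]
finger_gap: 94.1
```

Call:
{"method": "servo_tool", "body": {"series": [[-1.4,-1.6,0,0,0,0.08],[-2.8,-3.2,0,0,0,0.16],[-4.2,-4.8,0,0,0,0.25],[-5.57,-6.24,0,0,0,0.341],[-5.57,-6.24,0,0,0,0.341],[-5.57,-6.24,0,0,0,0.341],[-5.57,-6.24,0,0,0,0.341],[-5.57,-6.24,0,0,0,0.341],[-5.57,-6.24,0,0,0,0.341],[-5.57,-6.24,0,0,0,0.341]]}}

```text
clock: 2.65
eef_pos: [510.0, -297.5, 205.8]
eef_rot: [3.142, 0.0, 2.499]
wrist_force: [-0.2, 0.0, 0.1]
finger_gap: 93.7
```

```bash
cat >> h.py <<'E'
def snap(n,tag):
    from cell import read_state,camera
    st=read_state(); c=camera(n)
    if n=="wrist": c["pose"]=wristT(st,c)
    cv2.imwrite(f"pics/{n}{tag}.png",c["pixels"][:,:,::-1]); pickle.dump(c,open(f"pics/{n}{tag}.pkl","wb"))
    return st,c
E
python3 - <<'E'
from h import *
st,c=snap("wrist","1"); print(st["clock"],st["eef_pos"],st["eef_rot"],st["joints"],st["wrist_force"])
crop(c,0,0,512,384,1.5,"w1")
E
```

```text
2.65 [ 510.00735734 -297.52090942  205.76613235] [3.14153590e+00 3.74588345e-04 2.49898415e+00] [-5.90142596e-01  3.90014021e-01  1.39977984e+00  3.79402791e-05
  1.35142175e+00 -1.51833868e+00] [-0.24051852  0.03526748  0.10998252]
```

View pics/w1.png

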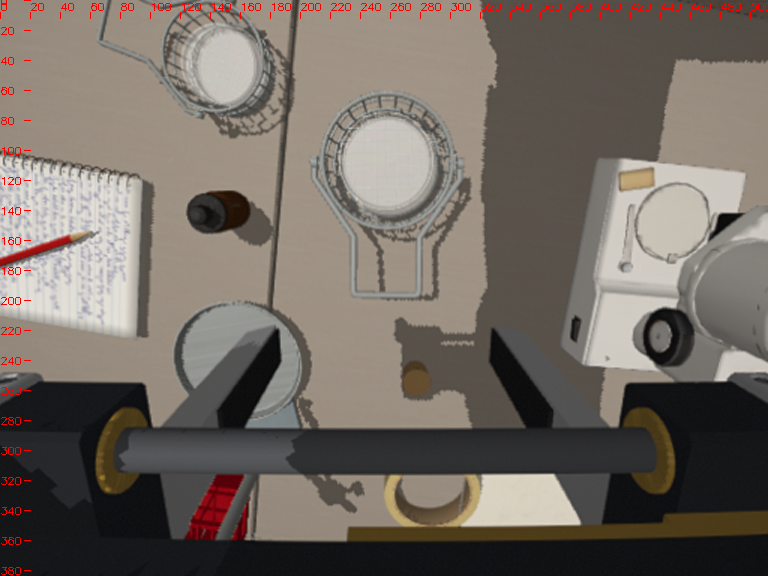

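Run:
```python
from h import *
np.set_printoptions(precision=1,suppress=True)
c=load("wrist1"); t=load("top0"); s=load("scene0")
crop(c,190,50,140,155,5,"w1c")
print(onz(c,236,196,68),onz(c,279.5,196,68))
```

```text
[ 507.  -324.3   68. ] [ 536.9 -284.3   68. ]
```

View pics/w1c.png

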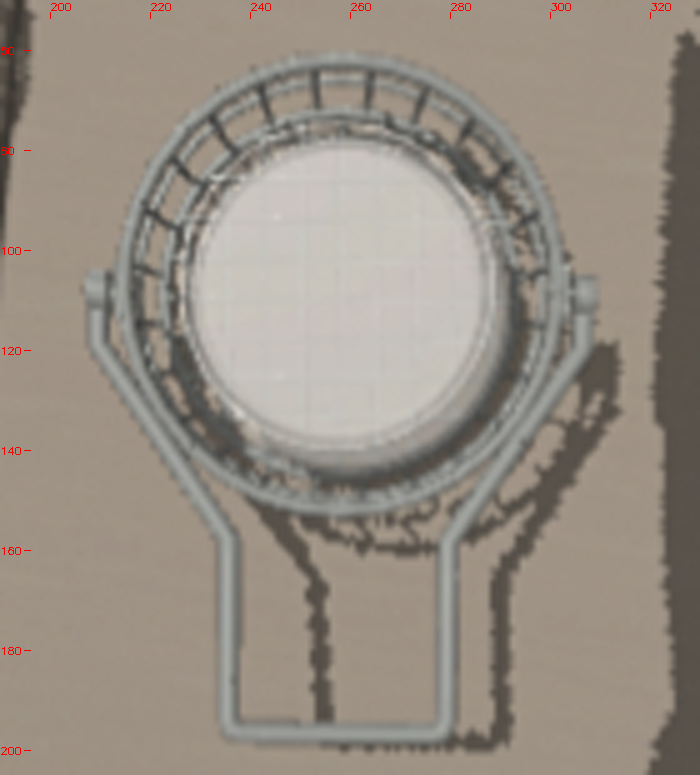

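Run:
```python
from h import *
np.set_printoptions(precision=2,suppress=True)
c=load("wrist1")
a,b=onz(c,235.5,196.2,68),onz(c,278.5,196,68); p,q=onz(c,208.8,108,48),onz(c,307.2,108.5,48)
m=(a+b)/2;n=(p+q)/2
print(a,b,np.linalg.norm(a-b),m,p,q,np.linalg.norm(p-q),n)
d=m-n; print(np.linalg.norm(d[:2]),np.arctan2(d[1],d[0]), np.arctan2(*(b-a)[1::-1])-np.pi/2, np.arctan2(*(q-p)[1::-1])-np.pi/2)
```

```text
[ 506.84 -324.94   68.  ] [ 536.25 -285.18   68.  ] 49.45413780960619 [ 521.55 -305.06   68.  ] [ 410.07 -290.12   48.  ] [ 477.41 -200.88   48.  ] 111.79447579665835 [ 443.74 -245.5    48.  ]
97.9828649481674 -0.6533404645430654 -0.6368489735502103 -0.6464296436183005
```

Call:
{"method": "servo_tool", "body": {"series": [[0.13,0.09,2,0,0,0],[0.13,0.09,4,0,0,0],[0.13,0.09,6.5,0,0,0],[0.13,0.09,9,0,0,0],[0.13,0.09,11,0,0,0],[0.13,0.09,13,0,0,0],[0.13,0.09,14.5,0,0,0],[0.13,0.09,16,0,0,0],[0.13,0.09,16,0,0,0],[0.13,0.09,16,0,0,0]]}}

```text
clock: 3.53
eef_pos: [509.4, -296.3, 45.4]
eef_rot: [-3.142, -0.001, 2.498]
wrist_force: [0.6, 0.5, 0.3]
finger_gap: 94.0
```

Call:
{"method": "servo_tool", "body": {"series": [[0,0,0,0,0,0],[0,0,0,0,0,0],[0,0,0,0,0,0],[0,0,0,0,0,0],[0,0,0,0,0,0],[0,0,0,0,0,0],[0,0,0,0,0,0],[0,0,0,0,0,0],[0,0,0,0,0,0],[0,0,0,0,0,0]], "gripper": 4.5, "grip_force": 5}}

```text
clock: 4.37
eef_pos: [509.6, -296.6, 45.5]
eef_rot: [3.142, 0.0, 2.498]
wrist_force: [-0.1, 0.0, 1.2]
finger_gap: 54.7
```

Run:
```python
from h import *
st,c=snap("wrist","2"); print(st["clock"],st["eef_pos"],st["eef_rot"],st["wrist_force"],st["finger_gap"])
st,s=snap("scene","2"); crop(s,180,150,130,100,6,"s2c")
```

```text
4.3667 [ 509.56557073 -296.58242657   45.53808824] [3.14156445e+00 1.02378228e-04 2.49772991e+00] [-0.08996927  0.00996495  1.20072883] 54.70883265783702
```

View pics/wrist2.png

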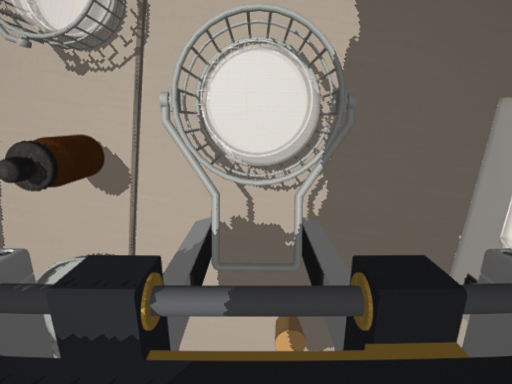

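View pics/s2c.png

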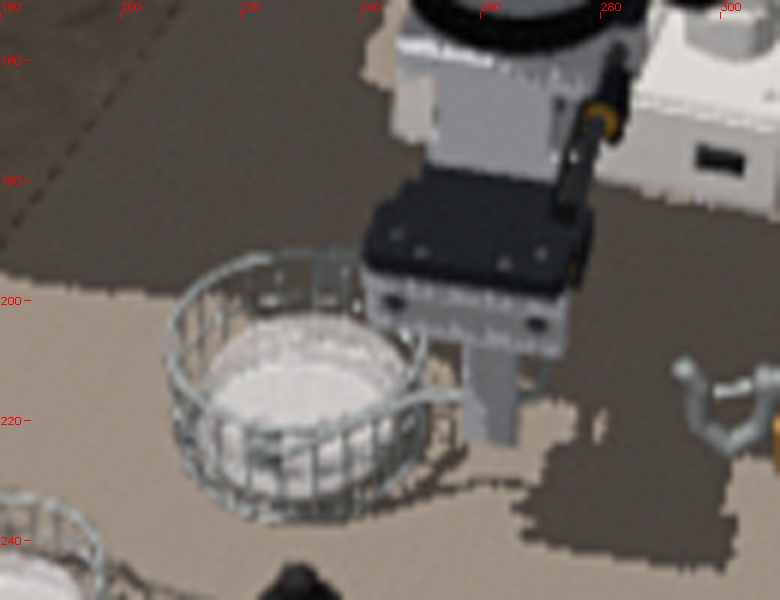

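Call:
{"method": "servo_tool", "body": {"series": [[0.13,0,-0.55,0,0,0],[0.3,0,-1.09,0,0,0],[0.5,0,-1.62,0,0,0],[0.74,0,-2.14,0,0,0],[1.02,0,-2.63,0,0,0],[1.32,0,-3.11,0,0,0],[1.66,0,-3.56,0,0,0],[2.03,0,-3.99,0,0,0],[2.43,0,-4.4,0,0,0],[2.85,0,-4.78,0,0,0]]}}

```text
clock: 5.3
eef_pos: [486.5, -279.2, 93.8]
eef_rot: [3.141, 0.0, 2.498]
wrist_force: [0.5, 0.2, -0.3]
finger_gap: 54.8
```

Run:
```python
from h import *
st,s=snap("scene","3"); crop(s,180,130,130,110,6,"s3c")
print(st["clock"],st["eef_pos"],st["eef_rot"],st["wrist_force"],st["finger_gap"])
```

```text
5.3 [ 486.49270127 -279.21709101   93.76030466] [3.14148123e+00 3.36286484e-04 2.49776684e+00] [ 0.46771787  0.20739846 -0.27301165] 54.839065767743406
```

View pics/s3c.png

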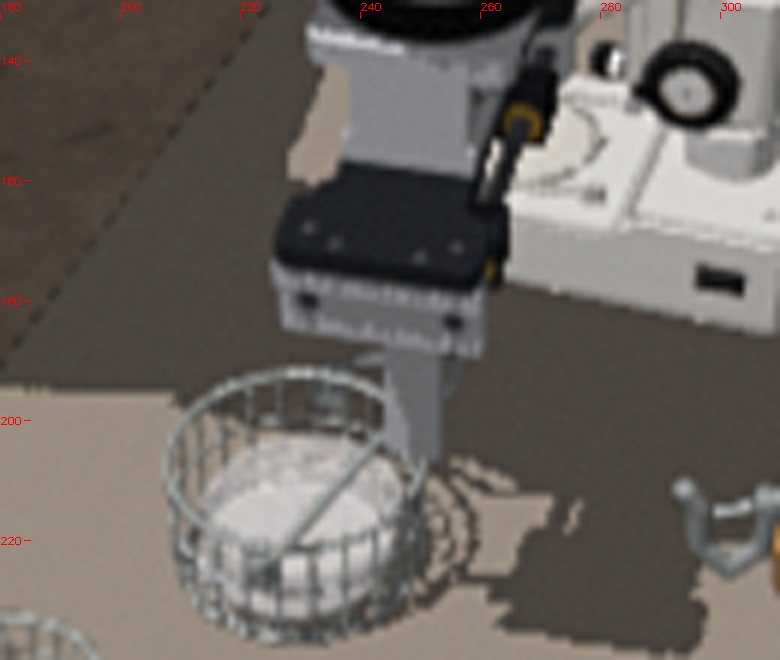

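Call:
{"method": "servo_tool", "body": {"series": [[0.45,0,-0.35,0,0,0],[0.92,0,-0.66,0,0,0],[1.41,0,-0.95,0,0,0],[1.91,0,-1.2,0,0,0],[2.44,0,-1.42,0,0,0],[2.97,0,-1.6,0,0,0],[3.52,0,-1.74,0,0,0],[4.08,0,-1.85,0,0,0],[4.64,0,-1.92,0,0,0],[5.21,0,-1.95,0,0,0]]}}

```text
clock: 6.18
eef_pos: [444.7, -247.9, 113.0]
eef_rot: [3.141, 0.0, 2.498]
wrist_force: [2.2, 0.9, 0.9]
finger_gap: 54.6
```

Call:
{"method": "servo_tool", "body": {"series": [[0,0,0,0,0,0],[0,0,0,0,0,0],[0,0,0,0,0,0],[0,0,0,0,0,0],[0,0,0,0,0,0],[0,0,0,0,0,0],[0,0,0,0,0,0],[0,0,0,0,0,0],[0,0,0,0,0,0],[0,0,0,0,0,0]], "grip_force": 30}}

```text
clock: 7.02
eef_pos: [445.1, -248.2, 112.8]
eef_rot: [3.142, -0.0, 2.498]
wrist_force: [0.7, 3.1, 5.7]
finger_gap: 54.3
```

Run:
```python
from h import *
st,s=snap("scene","4"); crop(s,180,120,150,120,5,"s4c")
print(st["clock"],st["eef_pos"],st["eef_rot"],st["wrist_force"],st["finger_gap"])
snap("wrist","4")
```

```text
7.0167 [ 445.13824475 -248.19057619  112.78413301] [ 3.14155580e+00 -2.05937373e-04  2.49780111e+00] [0.72590357 3.10454189 5.69527074] 54.317078939823034
```

View pics/s4c.png

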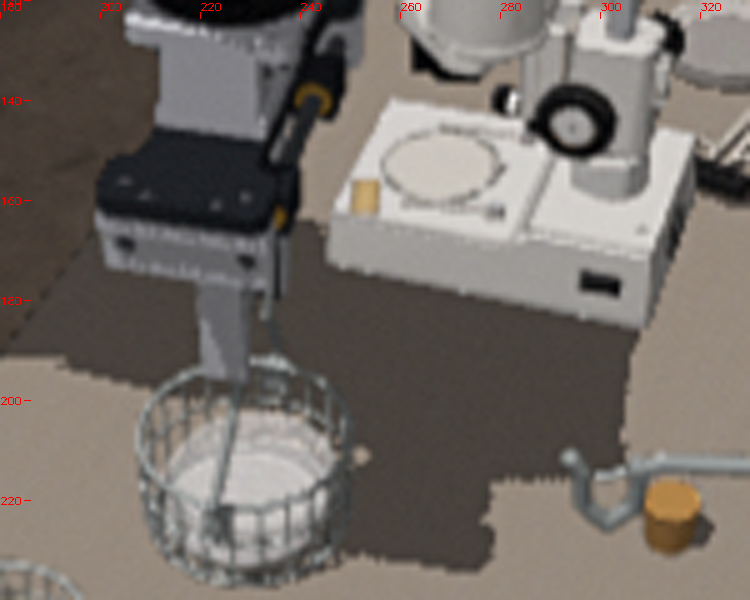

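View pics/wrist4.png

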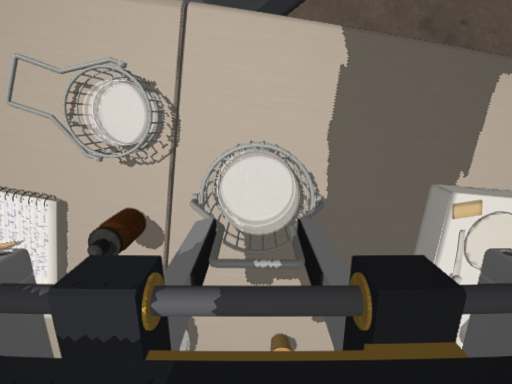

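Run:
```python
from h import *
np.set_printoptions(precision=1,suppress=True)
s=load("scene4"); t=load("top0")
crop(s,270,170,110,120,5,"s4h"); crop(t,325,105,60,90,6,"t0h")
u=np.array([.883,-.469,0]);n=np.array([.469,.883,0]);P=np.array([505,-464,0.])
for nm,(a,b) in dict(nose=(293.5,211),Vout=(300.5,226),neck=(308,214),arm=(330,213)).items():
    o,d=ray(s,a,b); q=o+d*((P-o)@n)/(d@n); print(nm,(q-P)@u,q[2])
```

```text
nose -16.449936624384424 202.657589054332
Vout -1.196783223150934 164.52632840541264
neck 10.4683848045869 196.74524842919755
arm 50.22657885634038 201.85693850723771
```

View pics/s4h.png

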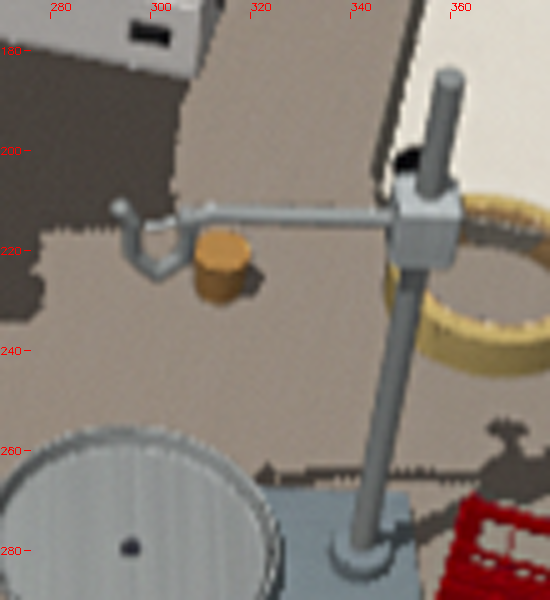

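View pics/t0h.png

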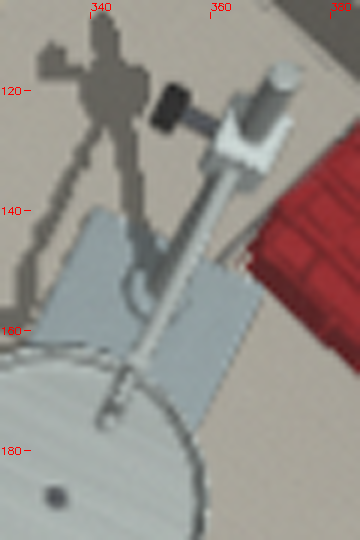

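Call:
{"method": "servo_tool", "body": {"series": [[0,0,-0.3,0,0,0],[0,0,-0.9,0,0,0],[0,0,-1.8,0,0,0],[0,0,-3,0,0,0],[0,0,-4.4,0,0,0],[0,0,-5.8,0,0,0],[0,0,-7.2,0,0,0],[0,0,-8.5,0,0,0],[0,0,-9.5,0,0,0],[0,0,-10,0,0,0]]}}

```text
clock: 7.95
eef_pos: [445.3, -248.4, 214.4]
eef_rot: [3.142, 0.002, 2.498]
wrist_force: [0.3, -0.1, -3.4]
finger_gap: 53.9
```

Run:
```python
from h import *
st,s=snap("scene","5"); 
crop(s,160,90,160,140,5,"s5c")
print(st["clock"],st["eef_pos"],st["eef_rot"],st["wrist_force"],st["finger_gap"])
```

```text
7.95 [ 445.30845177 -248.40872085  214.44318968] [3.14156493e+00 1.82366058e-03 2.49775237e+00] [ 0.29099274 -0.14294219 -3.39967634] 53.87224127235484
```

View pics/s5c.png

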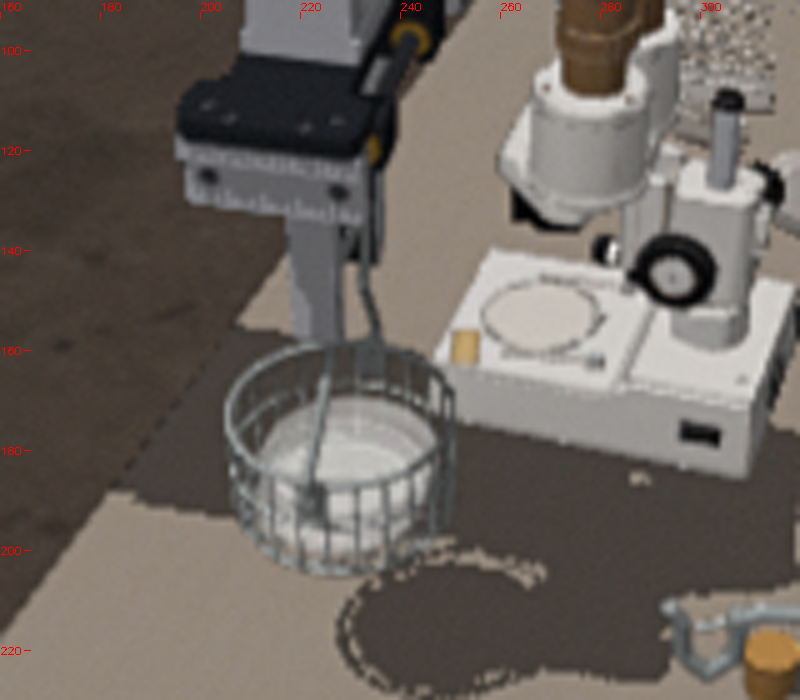

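Call:
{"method": "servo_tool", "body": {"series": [[-0.1,-0.15,0,0,0,0],[-0.3,-0.45,0,0,0,0],[-0.6,-0.9,0,0,0,0],[-1,-1.5,0,0,0,0],[-1.5,-2.3,0,0,0,0],[-2.1,-3.2,0,0,0,0],[-2.8,-4.2,0,0,0,0],[-3.5,-5.3,0,0,0,0],[-4.2,-6.4,0,0,0,0],[-4.9,-7.45,0,0,0,0]]}}

```text
clock: 8.83
eef_pos: [439.3, -338.8, 212.7]
eef_rot: [-3.142, -0.0, 2.497]
wrist_force: [0.1, -1.1, -3.9]
finger_gap: 54.3
```

Call:
{"method": "servo_tool", "body": {"series": [[-0.7,-1.05,0,0,0,-0.01],[-1.4,-2.15,0,0,0,-0.03],[-2.1,-3.25,0,0,0,-0.05],[-2.8,-4.25,0,0,0,-0.075],[-3.4,-5.15,0,0,0,-0.1],[-3.9,-5.95,0,0,0,-0.12],[-4.3,-6.55,0,0,0,-0.135],[-4.6,-7,0,0,0,-0.146],[-4.8,-7.3,0,0,0,-0.153],[-4.9,-7.45,0,0,0,-0.156]]}}

```text
clock: 9.67
eef_pos: [433.9, -426.7, 212.6]
eef_rot: [3.142, -0.0, 2.654]
wrist_force: [0.4, 0.6, -3.6]
finger_gap: 53.9
```

Run:
```python
from h import *
st,w=snap("wrist","6")
print(st["clock"],st["eef_pos"],st["eef_rot"],st["wrist_force"],st["finger_gap"],st["joints"])
_,s=snap("scene","6"); _,t=snap("top","6")
crop(s,200,110,180,200,3.9,"s6c"); crop(w,0,0,512,384,1.5,"w6")
```

```text
9.6667 [ 433.89205189 -426.65849077  212.60510483] [ 3.14154694e+00 -1.92362932e-04  2.65378538e+00] [ 0.37782502  0.57882799 -3.61154104] 53.924633345727415 [-8.37164418e-01  4.26766849e-01  1.33272001e+00 -2.33005642e-05
  1.38230219e+00 -1.92014910e+00]
```

View pics/s6c.png

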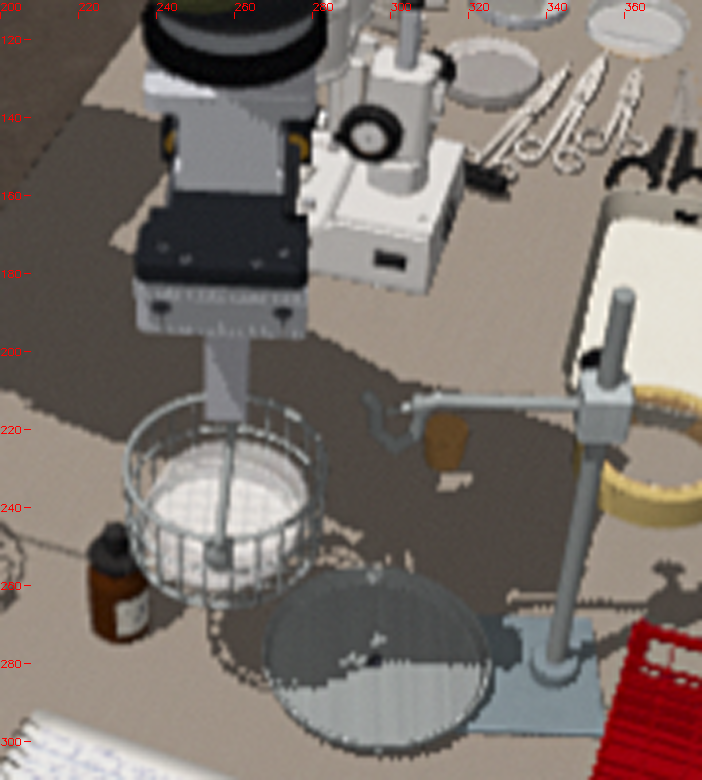

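View pics/w6.png

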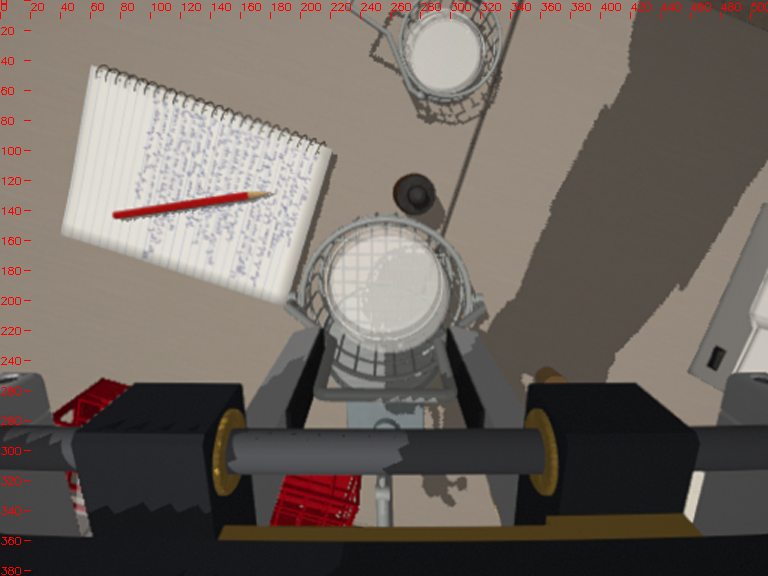

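View pics/top6.png

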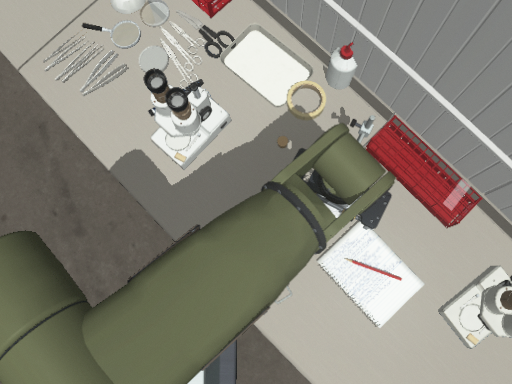

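Run:
```python
from h import *
w=load("wrist6"); crop(w,195,190,130,170,4.5,"w6c")
```

```text
(no output)
```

View pics/w6c.png

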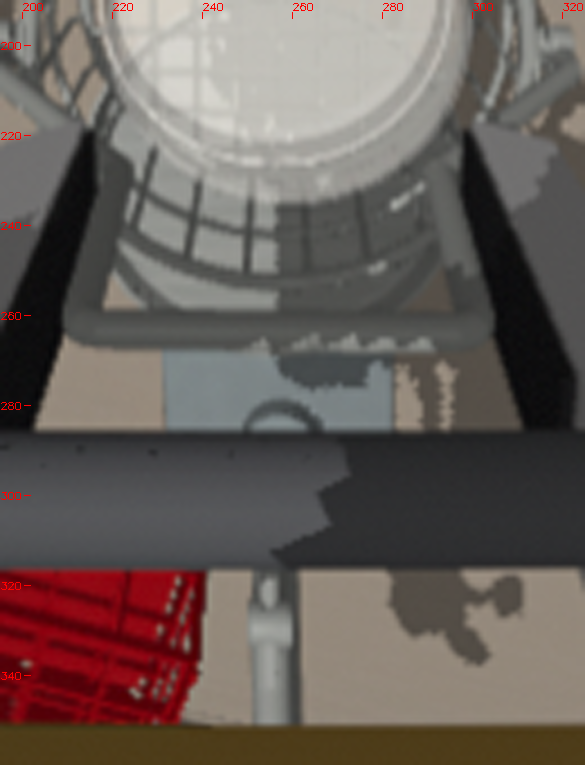

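Call:
{"method": "servo_tool", "body": {"series": [[-0.1,0,0,0,0,0],[-0.4,0,0,0,0,0],[-0.9,0,0,0,0,0],[-1.6,0,0,0,0,0],[-2.4,0,0,0,0,0],[-3.2,0,0,0,0,0],[-3.9,0,0,0,0,0],[-4.4,0,0,0,0,0],[-4.8,0,0,0,0,0],[-5,0,0,0,0,0]]}}

```text
clock: 10.65
eef_pos: [478.6, -449.7, 212.5]
eef_rot: [3.141, -0.0, 2.654]
wrist_force: [0.1, 0.0, -3.9]
finger_gap: 54.6
```

Run:
```python
from h import *
st,w=snap("wrist","7")
print(st["clock"],st["eef_pos"],st["eef_rot"],st["wrist_force"],st["finger_gap"])
_,s=snap("scene","7")
crop(s,220,130,160,140,5,"s7c"); crop(w,195,170,130,130,6,"w7c")
```

```text
10.65 [ 478.63475739 -449.74803954  212.48795938] [ 3.14148709e+00 -2.69018317e-04  2.65394053e+00] [ 0.08532249  0.02207627 -3.87570077] 54.60881415370329
```

View pics/s7c.png

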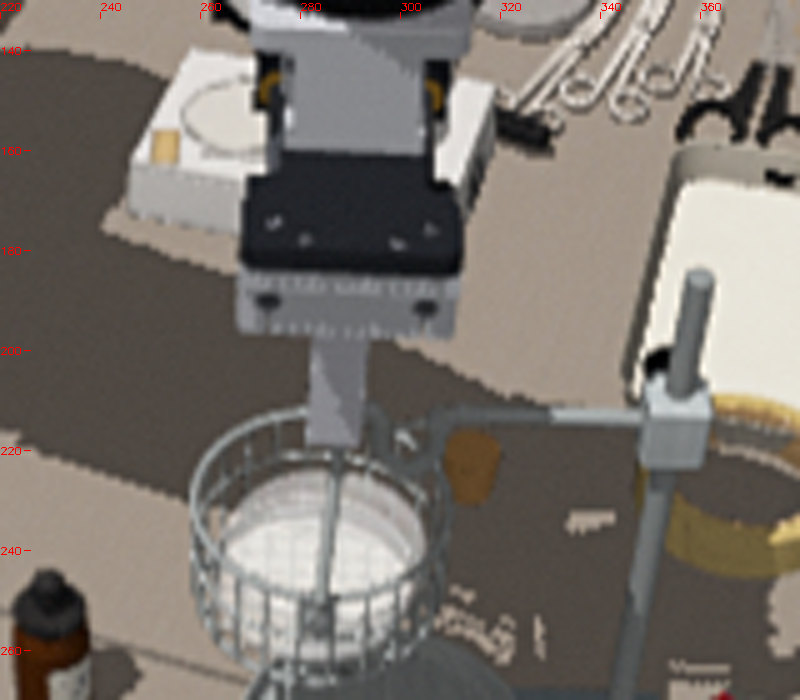

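View pics/w7c.png

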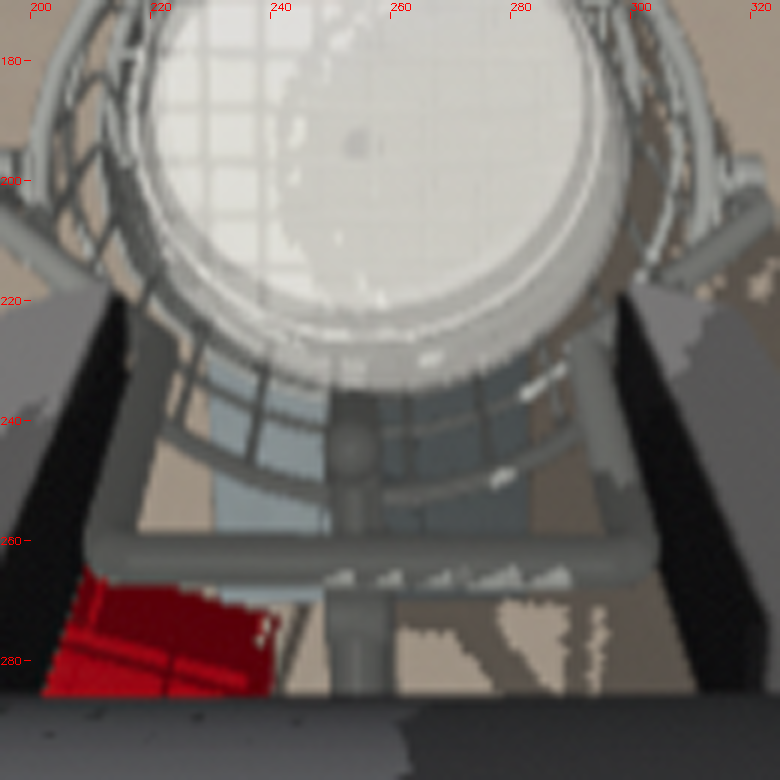

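Run:
```python
from h import *
np.set_printoptions(precision=1,suppress=True)
w=load("wrist7"); s=load("scene4"); t=load("top0")
u=np.array([.883,-.469,0]);n=np.array([.469,.883,0]);P=np.array([504.8,-464,0.])
T=w["pose"]@np.linalg.inv(np.array(w["mount"]))
def rep(nm,p): 
    q=np.linalg.inv(T)@np.append(p,1); print(nm,p,"stand",(p-P)@u,(p-P)@n,"tool",q[:3])
for a in ([ray(w,253,244.5),ray(s,293.3,211.3)],[ray(w,253,244.5),ray(t,342,174.5)],[ray(w,253,244.5),ray(s,293.3,211.3),ray(t,342,174.5)]):
    p,e=tri(a); rep("nose",p); print(e)
for v in (272,282): rep("arm",onz(w,254,v,203))
for z in (245,248,251): 
    rep("crown",onz(w,255.5,263,z)); a=onz(w,212,263,z);b=onz(w,299.3,263,z);print(np.linalg.norm(a-b))
rep("pan hole",onz(s,296,279.5,3)); rep("panhole t",onz(t,334,188,3))
for z in (145,150,155):
  a=onz(w,192,197,z);b=onz(w,318,198,z);rep("piv",(a+b)/2);print(np.linalg.norm(a-b))
```

```text
nose [ 489.5 -458.1  204.3] stand -16.291785116727223 -2.027157346621394 tool [-13.5  -2.3   8.2]
[np.float64(0.4816164268298637), np.float64(0.4816164268301743)]
nose [ 491.5 -458.1  201.4] stand -14.513440736070674 -1.010894840878017 tool [-15.3  -1.3  11.1]
[np.float64(0.8907571281020836), np.float64(0.8907571281020672)]
nose [ 490.3 -457.6  203.5] stand -15.78189017169292 -1.0909486767545449 tool [-14.   -1.4   9. ]
[np.float64(0.8399799722416681), np.float64(0.953254218434406), np.float64(1.1917059957547687)]
arm [ 510.3 -468.2  203. ] stand 6.81495402655023 -1.1792379688030656 tool [-36.6  -1.5   9.5]
arm [ 517.6 -472.2  203. ] stand 15.149215026990793 -1.1846463257350257 tool [-44.9  -1.5   9.5]
crown [ 484.2 -453.1  245. ] stand -23.285792630664794 0.014674711145145444 tool [ -6.5  -0.3 -32.5]
49.56198648733377
crown [ 482.8 -452.3  248. ] stand -24.910837056080155 0.021430521760498093 tool [ -4.9  -0.3 -35.5]
48.546815665965596
crown [ 481.4 -451.5  251. ] stand -26.535881481495498 0.028186332375927582 tool [ -3.2  -0.3 -38.5]
47.53164484459737
pan hole [ 505.5 -462.8    3. ] stand 0.07417256210523279 1.3789479273514396 tool [-29.9   1.  209.5]
panhole t [ 504.5 -465.8    3. ] stand 0.5624383854502545 -1.7932184842524745 tool [-30.4  -2.1 209.5]
piv [ 474.4 -448.7  145. ] stand -33.99789666461761 -0.6863985347833281 tool [ 4.2 -1.  67.5]
113.06232620743215
piv [ 473.2 -448.   150. ] stand -35.390082266316405 -0.6654847103419224 tool [ 5.6 -1.  62.5]
110.76863757302635
piv [ 472.  -447.3  155. ] stand -36.78226786801516 -0.6445708859005668 tool [ 7.  -1.  57.5]
108.47494893862047
```

Call:
{"method": "servo_tool", "body": {"series": [[-0.1,0,0,0,0,0],[-0.3,0,0,0,0,0],[-0.6,-0.05,0,0,0,0],[-0.9,-0.1,0,0,0,0],[-1.2,-0.1,0,0,0,0],[-1.5,-0.1,0,0,0,0],[-1.8,-0.1,0,0,0,0],[-2,-0.1,0,0,0,0],[-2.15,-0.1,0,0,0,0],[-2.2,-0.1,0,0,0,0]]}}

```text
clock: 11.58
eef_pos: [497.3, -460.9, 212.6]
eef_rot: [3.142, -0.0, 2.654]
wrist_force: [0.1, 0.9, -2.7]
finger_gap: 54.2
```

Call:
{"method": "servo_tool", "body": {"series": [[0,0,0.2,0,0,0],[0,0,0.5,0,0,0],[0,0,0.9,0,0,0],[0,0,1.3,0,0,0],[0,0,1.7,0,0,0],[0,0,2.1,0,0,0],[0,0,2.5,0,0,0],[0,0,2.8,0,0,0],[0,0,2.95,0,0,0],[0,0,3,0,0,0]]}}

```text
clock: 12.42
eef_pos: [497.1, -460.7, 182.4]
eef_rot: [3.141, -0.0, 2.654]
wrist_force: [0.8, -0.4, -3.3]
finger_gap: 54.2
```

Run:
```python
from h import *
st,w=snap("wrist","8")
print(st["clock"],st["eef_pos"],st["eef_rot"],st["wrist_force"],st["finger_gap"])
_,s=snap("scene","8")
crop(s,240,150,130,130,5.5,"s8c"); crop(w,195,170,130,130,6,"w8c")
```

```text
12.4167 [ 497.10173308 -460.72258102  182.37753796] [ 3.14144178e+00 -4.04643965e-04  2.65378784e+00] [ 0.78361966 -0.36425818 -3.3321614 ] 54.19874145894333
```

View pics/s8c.png

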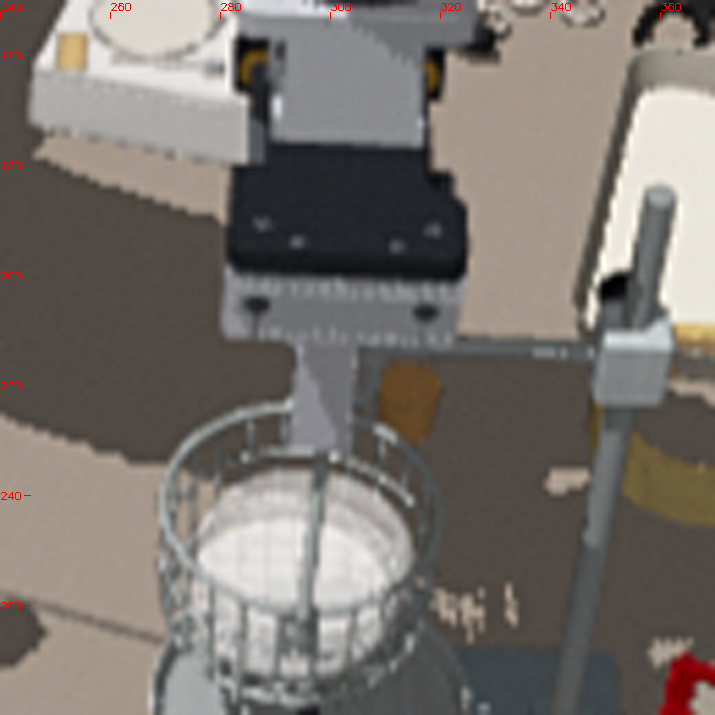

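View pics/w8c.png

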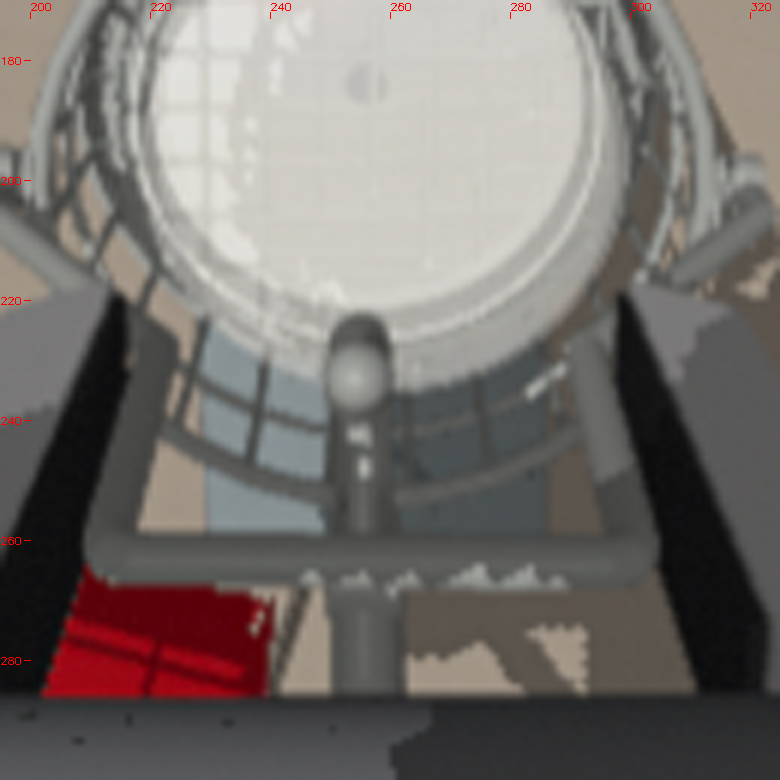

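Run:
```python
from h import *
np.set_printoptions(precision=1,suppress=True)
w7=load("wrist7");w=load("wrist8"); s=load("scene4")
u=np.array([.883,-.469,0]);n=np.array([.469,.883,0]);P=np.array([504.8,-464,0.])
T=w["pose"]@np.linalg.inv(np.array(w["mount"]))
def rep(nm,p): 
    q=np.linalg.inv(T)@np.append(p,1); print(nm,p,"stand",(p-P)@u,(p-P)@n,"tool",q[:3])
for a in ([ray(w7,253,244.5),ray(w,253.3,232.5)],[ray(w,253.3,232.5),ray(s,293.3,211.3)]):
    p,e=tri(a); rep("nose",p); print(e)
for z in (200,205): rep("nose@",onz(w,253.3,232.5,z))
for z in (214,217,220): rep("crown",onz(w,255.5,263,z))
for z in (203,207): rep("row268",onz(w,254,269,z))
print(proj(w,P+np.array([0,0,180.])),proj(w,P+np.array([0,0,200.])))
```

```text
nose [ 488.3 -457.6  208.1] stand -17.58915158183423 -2.0663372264089706 tool [  9.3  -1.3 -25.7]
[np.float64(0.24501441196421359), np.float64(0.2450144119641419)]
nose [ 489.1 -458.4  204.5] stand -16.437046028565145 -2.4467979948972167 tool [  8.1  -1.7 -22.1]
[np.float64(0.3221021051263183), np.float64(0.3221021051263596)]
nose@ [ 491.1 -459.4  200. ] stand -14.227189741310697 -2.3975777283179815 tool [  5.9  -1.7 -17.6]
nose@ [ 489.3 -458.4  205. ] stand -16.300699702797974 -2.344420249632717 tool [  8.   -1.6 -22.6]
crown [ 503.1 -464.3  214. ] stand -1.3468132796457888 -1.019429967593806 tool [ -7.   -0.3 -31.6]
crown [ 501.7 -463.5  217. ] stand -2.9713300025020075 -1.0125615111224677 tool [ -5.4  -0.3 -34.6]
crown [ 500.3 -462.7  220. ] stand -4.595846725358253 -1.005693054651079 tool [ -3.7  -0.3 -37.6]
row268 [ 511.6 -469.8  203. ] stand 8.713678159896642 -1.9675987212623376 tool [-17.   -1.3 -20.6]
row268 [ 509.6 -468.7  207. ] stand 6.443997298771964 -1.935127702321822 tool [-14.8  -1.2 -24.6]
[257.1 240.6] [257.2 253.9]
```

Call:
{"method": "servo_tool", "body": {"series": [[0,0,0.1,0,0,0],[0,0,0.2,0,0,0],[0,0,0.3,0,0,0],[0,0,0.4,0,0,0],[0,0,0.5,0,0,0],[0,0,0.6,0,0,0],[0,0,0.7,0,0,0],[0,0,0.8,0,0,0],[0,0,0.9,0,0,0],[0,0,1,0,0,0]]}}

```text
clock: 13.35
eef_pos: [497.2, -460.8, 172.7]
eef_rot: [3.142, 0.0, 2.654]
wrist_force: [0.1, -0.5, -3.4]
finger_gap: 54.2
```

Run:
```python
from h import *
st,w=snap("wrist","9")
print(st["clock"],st["eef_pos"],st["eef_rot"],st["wrist_force"],st["moment"],st["finger_gap"])
crop(w,195,170,130,130,6,"w9c")
```

```text
13.35 [ 497.15681779 -460.79739984  172.6532814 ] [3.14157241e+00 1.24049920e-05 2.65376156e+00] [ 0.10450058 -0.45400643 -3.35489883] [0.03310517 0.0097384  0.02199834] 54.19283746295591
```

View pics/w9c.png

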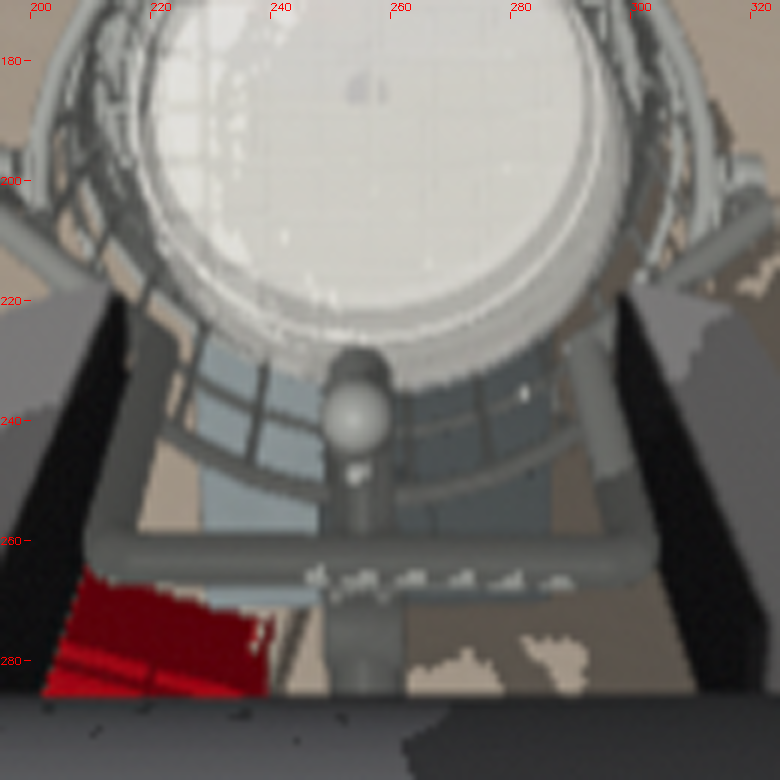

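Call:
{"method": "servo_tool", "body": {"series": [[0,0,0.1,0,0,0],[0,0,0.2,0,0,0],[0,0,0.3,0,0,0],[0,0,0.4,0,0,0],[0,0,0.5,0,0,0],[0,0,0.6,0,0,0],[0,0,0.6,0,0,0],[0,0,0.6,0,0,0],[0,0,0.6,0,0,0],[0,0,0.6,0,0,0]]}}

```text
clock: 14.23
eef_pos: [497.2, -460.8, 166.8]
eef_rot: [-3.142, 0.0, 2.654]
wrist_force: [-0.2, 0.2, -3.5]
finger_gap: 54.2
```

Call:
{"method": "servo_tool", "body": {"series": [[0,0,0.05,0,0,0],[0,0,0.1,0,0,0],[0,0,0.15,0,0,0],[0,0,0.2,0,0,0],[0,0,0.25,0,0,0],[0,0,0.3,0,0,0],[0,0,0.35,0,0,0],[0,0,0.4,0,0,0],[0,0,0.4,0,0,0],[0,0,0.4,0,0,0]]}}

```text
clock: 15.07
eef_pos: [497.1, -460.9, 163.0]
eef_rot: [-3.141, 0.0, 2.654]
wrist_force: [-1.3, 0.2, 2.9]
finger_gap: 54.3
```

Run:
```python
from h import *
np.set_printoptions(precision=2,suppress=True)
st,w=snap("wrist","10")
print(st["clock"],st["eef_pos"],st["wrist_force"],st["moment"],st["finger_gap"])
crop(w,195,170,130,130,6,"w10c")
_,s=snap("scene","10"); crop(s,250,160,120,140,5,"s10c")
```

```text
15.0667 [ 497.14 -460.89  163.05] [-1.3   0.16  2.89] [ 0.07  0.16 -0.04] 54.25983260931649
```

View pics/w10c.png

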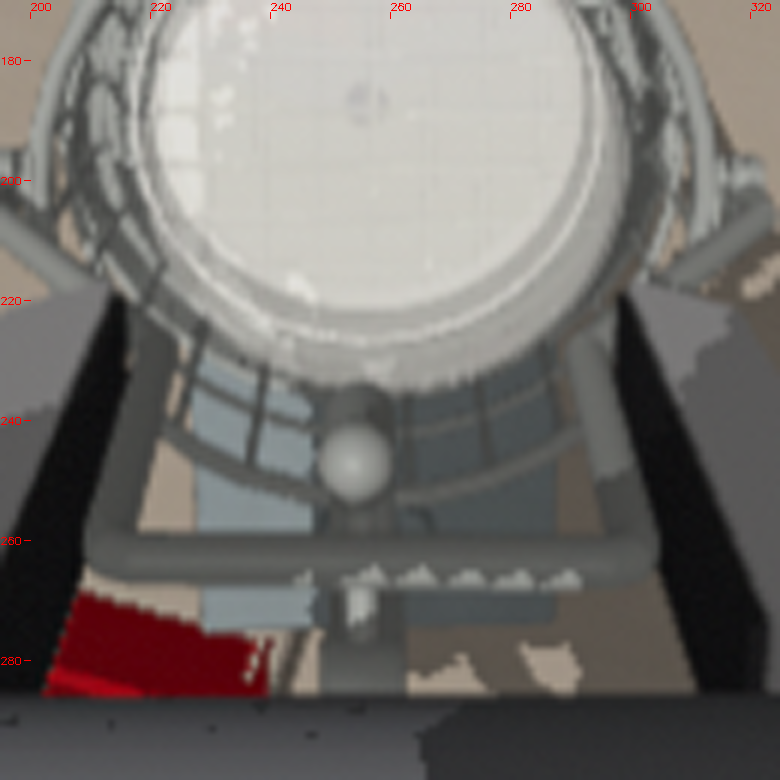

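View pics/s10c.png

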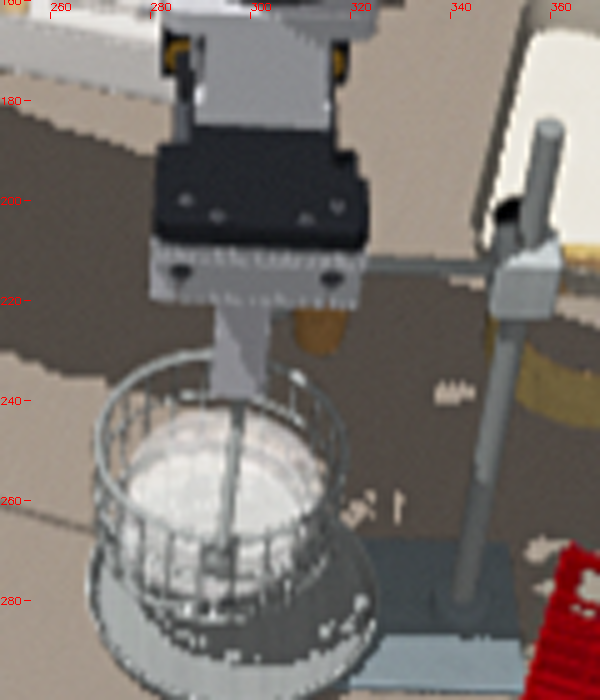

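Call:
{"method": "servo_tool", "body": {"series": [[0,0,0.03,0,0,0],[0,0,0.06,0,0,0],[0,0,0.1,0,0,0],[0,0,0.13,0,0,0],[0,0,0.16,0,0,0],[0,0,0.2,0,0,0],[0,0,0.2,0,0,0],[0,0,0.2,0,0,0],[0,0,0.2,0,0,0],[0,0,0.2,0,0,0]]}}

```text
clock: 16.0
eef_pos: [497.1, -460.8, 161.0]
eef_rot: [-3.142, -0.0, 2.654]
wrist_force: [-2.2, 1.7, 4.9]
finger_gap: 54.1
```

Call:
{"method": "servo_tool", "body": {"series": [[0.03,0,0.03,0,0,0],[0.06,0,0.06,0,0,0],[0.1,0,0.1,0,0,0],[0.1,0,0.13,0,0,0],[0.1,0,0.16,0,0,0],[0.1,0,0.2,0,0,0],[0.1,0,0.2,0,0,0],[0.1,0,0.2,0,0,0],[0.1,0,0.2,0,0,0],[0.1,0,0.2,0,0,0]]}}

```text
clock: 16.83
eef_pos: [496.0, -460.2, 158.8]
eef_rot: [3.142, -0.001, 2.654]
wrist_force: [-3.1, 1.7, 4.4]
finger_gap: 53.9
```

Run:
```python
from h import *
np.set_printoptions(precision=2,suppress=True)
st,w=snap("wrist","11")
print(st["clock"],st["eef_pos"],st["wrist_force"],st["moment"],st["finger_gap"])
crop(w,195,170,130,130,6,"w11c")
```

```text
16.8333 [ 495.99 -460.24  158.8 ] [-3.13  1.71  4.4 ] [ 0.29  0.53 -0.05] 53.91214957935051
```

View pics/w11c.png

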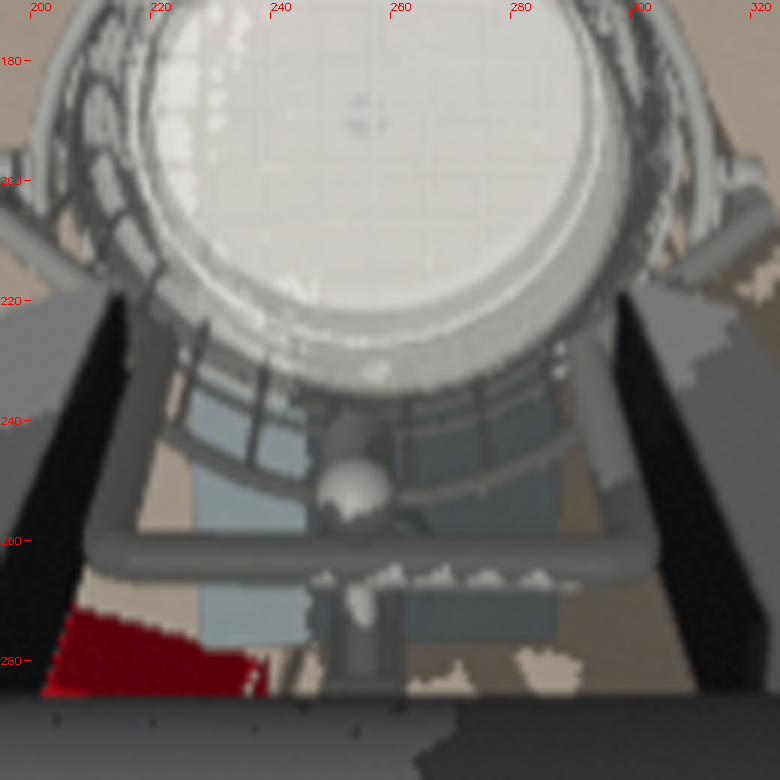

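Call:
{"method": "servo_tool", "body": {"series": [[0.0,0,0.03,0,0,0],[0.0,0,0.06,0,0,0],[0.05,0,0.1,0,0,0],[0.05,0,0.13,0,0,0],[0.05,0,0.16,0,0,0],[0.05,0,0.2,0,0,0],[0.05,0,0.23,0,0,0],[0.05,0,0.25,0,0,0],[0.05,0,0.25,0,0,0],[0.05,0,0.25,0,0,0]]}}

```text
clock: 17.72
eef_pos: [495.5, -459.8, 155.1]
eef_rot: [3.141, -0.002, 2.654]
wrist_force: [1.0, -0.1, -3.1]
finger_gap: 54.4
```

Call:
{"method": "servo_tool", "body": {"series": [[-0.03,0,0.05,0,0,0],[-0.06,0,0.1,0,0,0],[-0.1,0,0.15,0,0,0],[-0.13,0,0.2,0,0,0],[-0.16,0,0.25,0,0,0],[-0.2,0,0.3,0,0,0],[-0.2,0,0.35,0,0,0],[-0.2,0,0.4,0,0,0],[-0.2,0,0.4,0,0,0],[-0.2,0,0.4,0,0,0]]}}

```text
clock: 18.55
eef_pos: [497.6, -461.0, 152.2]
eef_rot: [3.142, -0.0, 2.654]
wrist_force: [0.1, -0.1, -3.2]
finger_gap: 54.7
```

Run:
```python
from h import *
np.set_printoptions(precision=2,suppress=True)
st,w=snap("wrist","12")
print(st["clock"],st["eef_pos"],st["wrist_force"],st["moment"],st["finger_gap"])
crop(w,195,170,130,130,6,"w12c")
```

```text
18.55 [ 497.59 -461.01  152.23] [ 0.08 -0.11 -3.16] [-0.07 -0.06  0.04] 54.71775861502749
```

View pics/w12c.png

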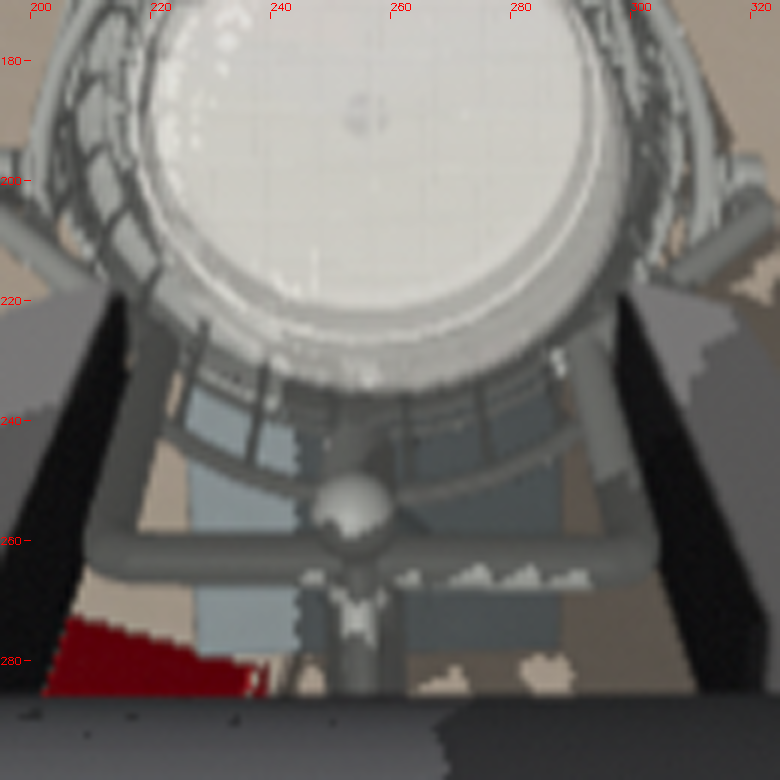

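Call:
{"method": "servo_tool", "body": {"series": [[0,0,0.04,0,0,0],[0,0,0.08,0,0,0],[0,0,0.12,0,0,0],[0,0,0.16,0,0,0],[0,0,0.2,0,0,0],[0,0,0.24,0,0,0],[0,0,0.28,0,0,0],[0,0,0.3,0,0,0],[0,0,0.3,0,0,0],[0,0,0.3,0,0,0]]}}

```text
clock: 19.43
eef_pos: [497.6, -461.0, 149.3]
eef_rot: [-3.142, -0.0, 2.654]
wrist_force: [1.0, 0.4, -3.7]
finger_gap: 53.9
```

Call:
{"method": "servo_tool", "body": {"series": [[0,0,0.03,0,0,0],[0,0,0.06,0,0,0],[0,0,0.09,0,0,0],[0,0,0.12,0,0,0],[0,0,0.15,0,0,0],[0,0,0.18,0,0,0],[0,0,0.2,0,0,0],[0,0,0.2,0,0,0],[0,0,0.2,0,0,0],[0,0,0.2,0,0,0]]}}

```text
clock: 20.27
eef_pos: [497.6, -461.0, 147.3]
eef_rot: [-3.142, 0.0, 2.654]
wrist_force: [0.0, 0.3, -3.4]
finger_gap: 54.2
```

Run:
```python
from h import *
np.set_printoptions(precision=2,suppress=True)
st,w=snap("wrist","13")
print(st["clock"],st["eef_pos"],st["wrist_force"],st["moment"],st["finger_gap"])
crop(w,195,170,130,130,6,"w13c")
_,s=snap("scene","13"); crop(s,250,160,120,140,5,"s13c")
```

```text
20.2667 [ 497.59 -461.03  147.26] [ 0.04  0.31 -3.39] [ 0.04 -0.    0.01] 54.17949249815179
```

View pics/w13c.png

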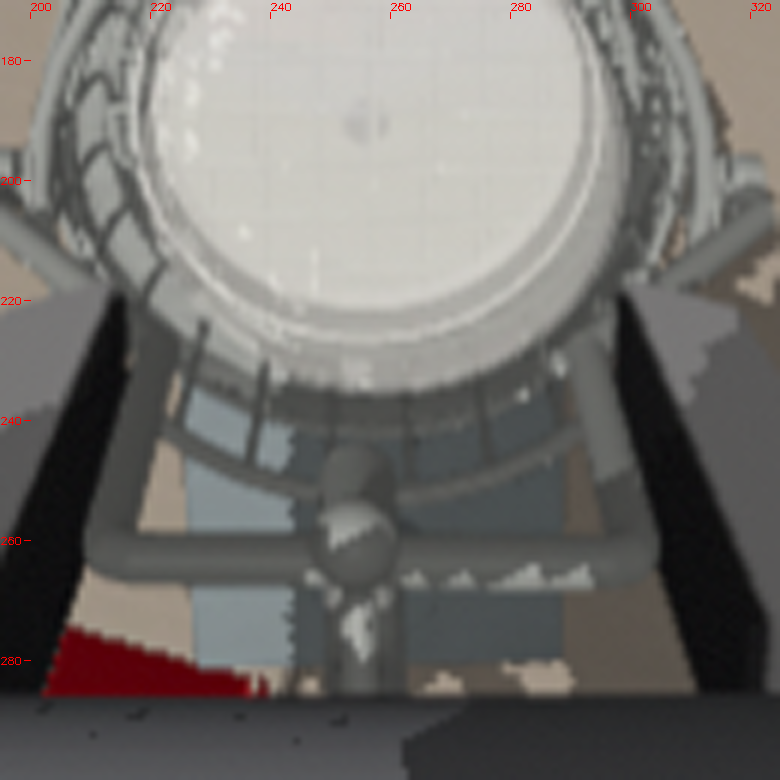

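View pics/s13c.png

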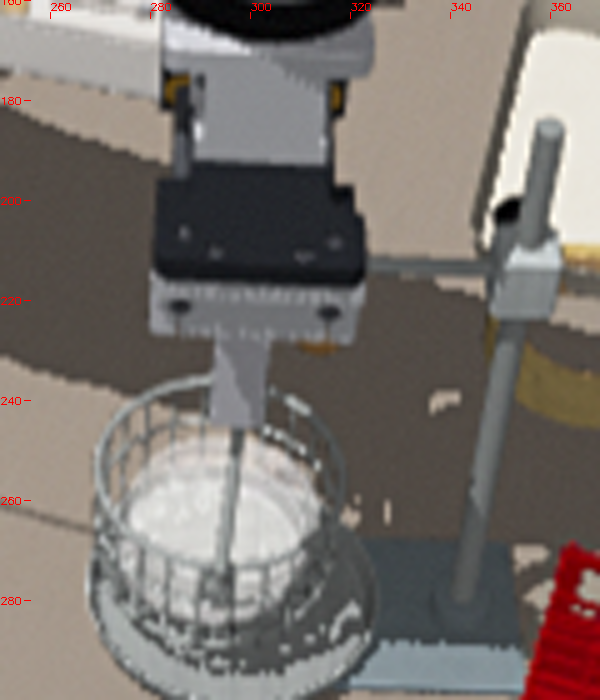

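Call:
{"method": "servo_tool", "body": {"series": [[0,0,0.03,0,0,0],[0,0,0.06,0,0,0],[0,0,0.09,0,0,0],[0,0,0.12,0,0,0],[0,0,0.15,0,0,0],[0,0,0.18,0,0,0],[0,0,0.2,0,0,0],[0,0,0.2,0,0,0],[0,0,0.2,0,0,0],[0,0,0.2,0,0,0]]}}

```text
clock: 21.2
eef_pos: [497.8, -461.2, 145.7]
eef_rot: [-3.141, 0.001, 2.654]
wrist_force: [3.2, -2.2, 4.8]
finger_gap: 54.4
```

Call:
{"method": "servo_tool", "body": {"series": [[0,0,-0.05,0,0,0],[-0.05,0,-0.05,0,0,0],[-0.1,0,-0.05,0,0,0],[-0.15,0,-0.05,0,0,0],[-0.2,0,-0.05,0,0,0],[-0.2,0,-0.05,0,0,0],[-0.2,0,-0.05,0,0,0],[-0.2,0,-0.05,0,0,0],[-0.2,0,-0.05,0,0,0],[-0.2,0,-0.05,0,0,0]]}}

```text
clock: 22.03
eef_pos: [498.7, -461.6, 145.3]
eef_rot: [3.141, -0.002, 2.654]
wrist_force: [-3.4, 2.3, 2.7]
finger_gap: 54.2
```

Call:
{"method": "servo_tool", "body": {"series": [[0.05,0,-0.02,0,0,0],[0.1,0,-0.03,0,0,0],[0.1,0,-0.03,0,0,0],[0.1,0,-0.03,0,0,0],[0.1,0,-0.03,0,0,0],[0.1,0,-0.03,0,0,0],[0.1,0,-0.03,0,0,0],[0.1,0,-0.03,0,0,0],[0.1,0,-0.03,0,0,0],[0.1,0,-0.03,0,0,0]]}}

```text
clock: 22.87
eef_pos: [498.4, -461.4, 145.9]
eef_rot: [3.142, -0.0, 2.654]
wrist_force: [0.2, -0.3, -2.3]
finger_gap: 54.2
```

Run:
```python
from h import *
np.set_printoptions(precision=2,suppress=True)
st,w=snap("wrist","14")
print(st["clock"],st["eef_pos"],st["wrist_force"],st["moment"],st["finger_gap"])
crop(w,195,170,130,130,6,"w14c")
```

```text
22.8667 [ 498.44 -461.45  145.95] [ 0.19 -0.31 -2.31] [-0.06 -0.08  0.05] 54.22812357506861
```

View pics/w14c.png

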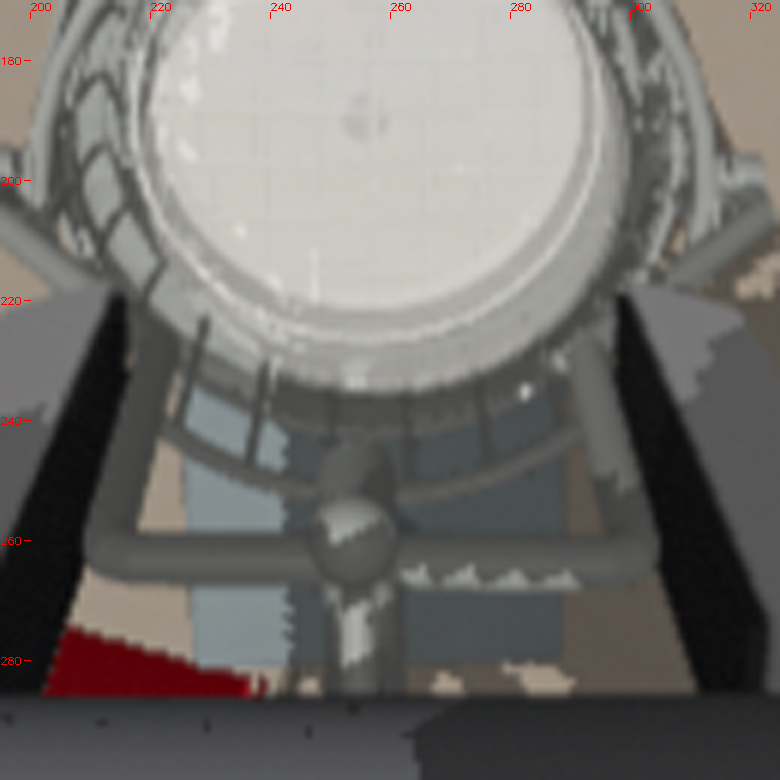

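Call:
{"method": "servo_tool", "body": {"series": [[0,0,0.02,0,0,0],[0,0,0.03,0,0,0],[0,0,0.04,0,0,0],[0,0,0.04,0,0,0],[0,0,0.04,0,0,0],[0,0,0.04,0,0,0],[0,0,0.04,0,0,0],[0,0,0.04,0,0,0],[0,0,0.04,0,0,0],[0,0,0.04,0,0,0]]}}

```text
clock: 23.75
eef_pos: [498.5, -461.5, 145.7]
eef_rot: [3.142, 0.0, 2.654]
wrist_force: [-0.1, 0.6, -0.5]
finger_gap: 53.9
```

Call:
{"method": "servo_tool", "body": {"series": [[0,0,0,0,0,0],[0,0,0,0,0,0],[0,0,0,0,0,0],[0,0,0,0,0,0],[0,0,0,0,0,0],[0,0,0,0,0,0],[0,0,0,0,0,0],[0,0,0,0,0,0],[0,0,0,0,0,0],[0,0,0,0,0,0]], "gripper": 8.5}}

```text
clock: 24.58
eef_pos: [498.5, -461.5, 145.6]
eef_rot: [3.142, 0.0, 2.654]
wrist_force: [-0.1, -0.7, 0.4]
finger_gap: 84.9
```

Run:
```python
from h import *
np.set_printoptions(precision=2,suppress=True)
st,w=snap("wrist","15")
print(st["clock"],st["eef_pos"],st["wrist_force"],st["moment"],st["finger_gap"])
crop(w,175,170,170,130,4.7,"w15c")
_,s=snap("scene","15"); crop(s,250,160,120,140,5,"s15c")
```

```text
24.5833 [ 498.46 -461.51  145.65] [-0.05 -0.68  0.43] [ 0.01 -0.02 -0.04] 84.87031417993279
```

View pics/w15c.png

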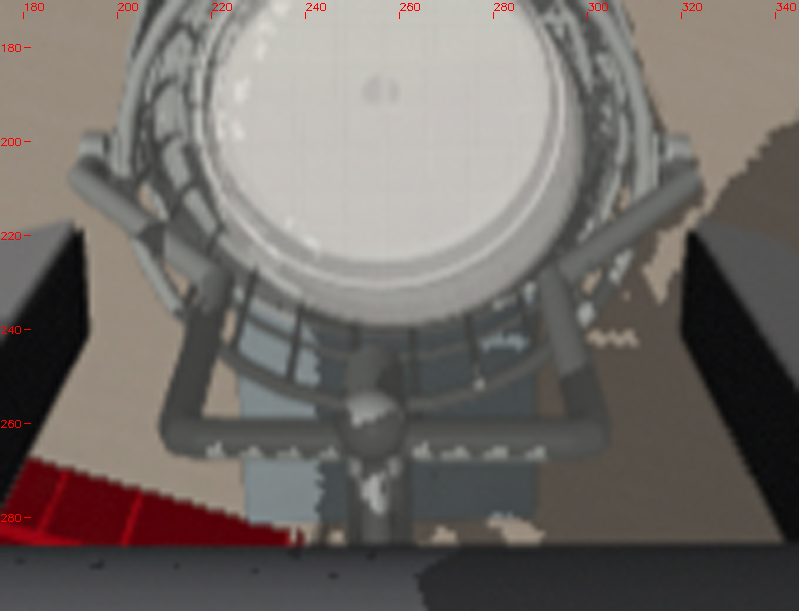

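View pics/s15c.png

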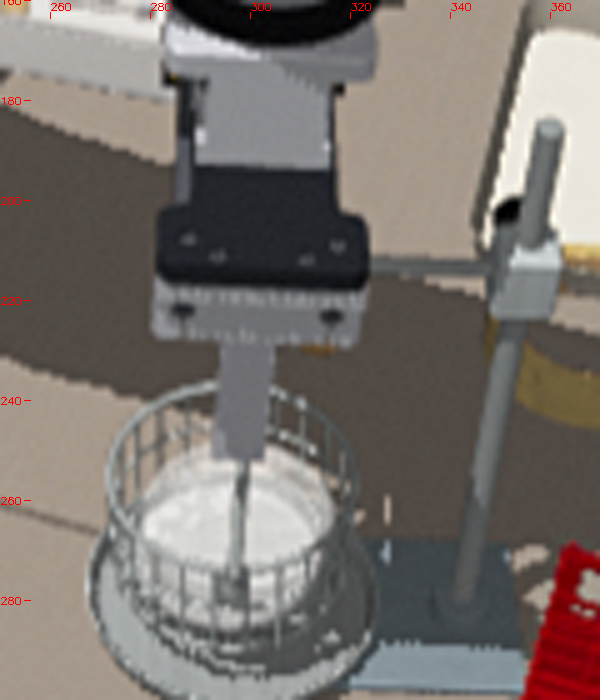

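Call:
{"method": "servo_tool", "body": {"series": [[0,0,-0.4,0,0,0],[0,0,-1.2,0,0,0],[0,0,-2.4,0,0,0],[0,0,-3.8,0,0,0],[0,0,-5.4,0,0,0],[0,0,-7,0,0,0],[0,0,-8.8,0,0,0],[0,0,-10.5,0,0,0],[0,0,-12,0,0,0],[0,0,-13,0,0,0]]}}

```text
clock: 25.52
eef_pos: [498.6, -461.6, 278.9]
eef_rot: [-3.141, 0.003, 2.654]
wrist_force: [0.1, 0.6, -0.2]
finger_gap: 85.3
```

Call:
{"method": "servo_tool", "body": {"series": [[1,0,0,0,0,0],[3,0,0,0,0,0],[5,0,0,0,0,0],[7,0,0,0,0,0],[9,0,0,0,0,0],[11,0,0,0,0,0],[12,0,0,0,0,0],[12,0,0,0,0,0],[12,0,0,0,0,0],[12,0,0,0,0,0]]}}

```text
clock: 26.35
eef_pos: [393.0, -405.5, 275.9]
eef_rot: [-3.141, 0.0, 2.654]
wrist_force: [-0.1, -0.2, -0.5]
finger_gap: 85.2
```

Run:
```python
from h import *
np.set_printoptions(precision=2,suppress=True)
st,w=snap("wrist","16")
print(st["clock"],st["eef_pos"],st["wrist_force"],st["finger_gap"])
_,s=snap("scene","16"); crop(s,220,150,160,150,5,"s16c")
_,s2=snap("scene","17"); print(np.abs(s2["pixels"].astype(int)-s["pixels"]).max())
```

```text
26.35 [ 392.97 -405.54  275.94] [-0.14 -0.21 -0.52] 85.15202773405319
91
```

View pics/s16c.png

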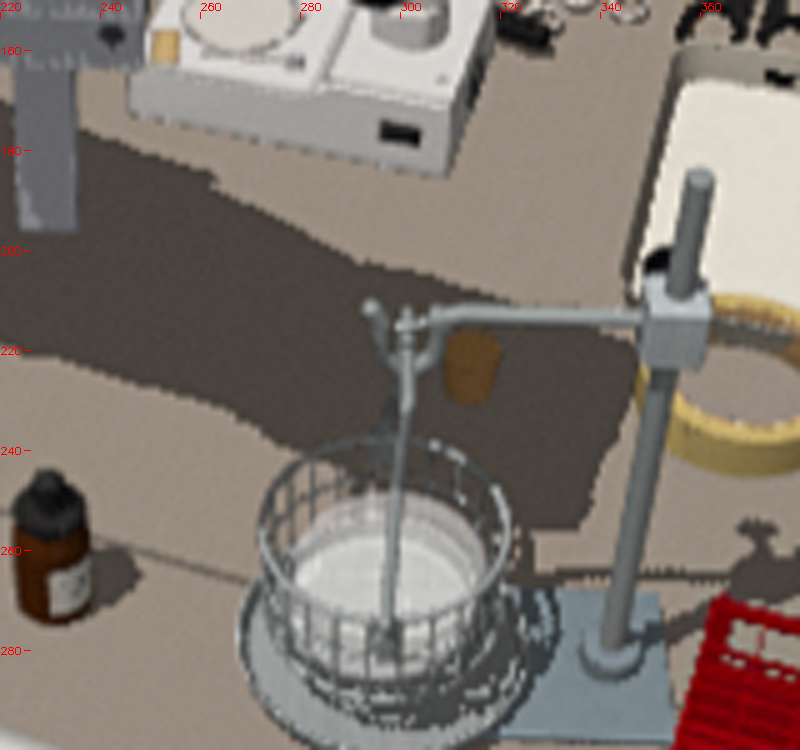

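View pics/wrist16.png

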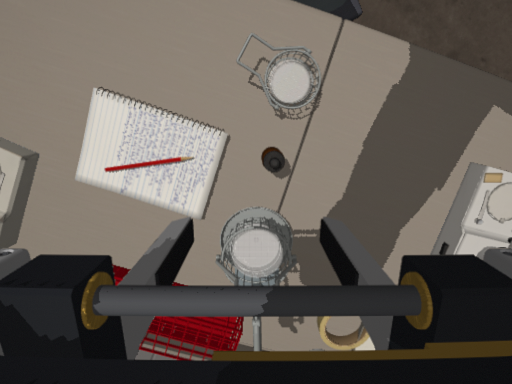

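Call:
{"method": "servo_tool", "body": {"series": [[0,0,0,0,0,0],[0,0,0,0,0,0],[0,0,0,0,0,0],[0,0,0,0,0,0],[0,0,0,0,0,0],[0,0,0,0,0,0],[0,0,0,0,0,0],[0,0,0,0,0,0],[0,0,0,0,0,0],[0,0,0,0,0,0]]}}

```text
clock: 27.33
eef_pos: [392.4, -405.3, 275.7]
eef_rot: [-3.142, 0.0, 2.654]
wrist_force: [-0.1, -0.6, -0.3]
finger_gap: 85.1
```

Call:
{"method": "servo_tool", "body": {"series": [[0,0,0,0,0,0],[0,0,0,0,0,0],[0,0,0,0,0,0],[0,0,0,0,0,0],[0,0,0,0,0,0],[0,0,0,0,0,0],[0,0,0,0,0,0],[0,0,0,0,0,0],[0,0,0,0,0,0],[0,0,0,0,0,0]]}}

```text
clock: 28.17
eef_pos: [392.5, -405.3, 275.6]
eef_rot: [3.142, -0.0, 2.654]
wrist_force: [-0.1, 0.4, -0.4]
finger_gap: 84.9
```

Run:
```python
from h import *
a=load("scene17")
st,s=snap("scene","18"); crop(s,275,195,60,50,12,"s18c")
_,t=snap("scene","19")
m=lambda p,q:int((np.abs(p["pixels"][200:300,260:330].astype(int)-q["pixels"][200:300,260:330]).max(2)>30).sum())
print(st["clock"],m(a,s),m(s,t))
```

```text
28.1667 7 0
```

View pics/s18c.png

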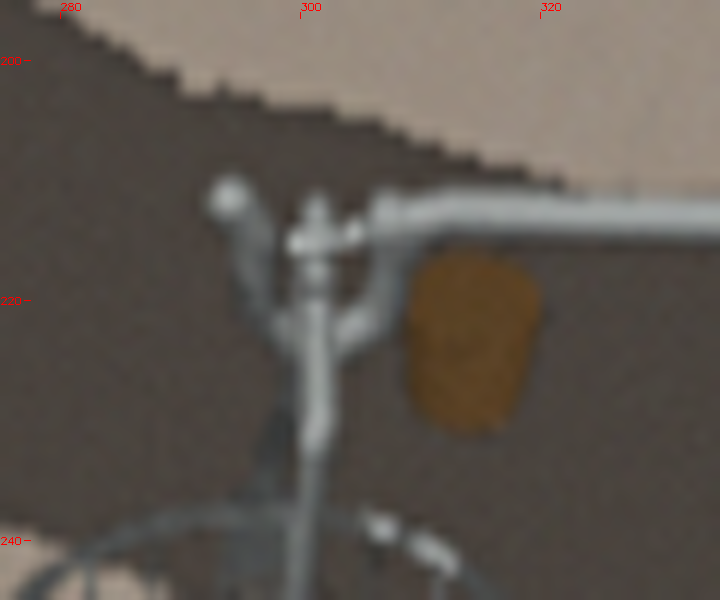

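```bash
python3 -c "
from cell import sign_off
print(sign_off())"
```

```text
the job is handed in; nothing more can be done
None
```

The basket is hanging by its hand loop in the hook over the pan, and the gate is shut above the crown. I handed the job in at about 28 s; no verdict was reported.

- **How it went:** I gripped the loop's two legs and swung the bail upright with the basket still on the bench. Then I lifted it, turned it to the stand and lowered the crown onto the gate. The hook took at most about 9 N at each reading, against its 22 N limit.
- **Gate and seating:** The resistance dropped away as the crown passed the gate. The gate then showed level above the crown in the wrist and scene pictures. Lowering further moved the weight onto the seat, and I released with nearly no load on the gripper.
- **Last checks:** The gripper is clear, with about zero wrist force. The crown sits in the V of the hook, and the bail and basket hang nearly level above the pan. The last two scene pictures, 0.05 s apart, showed no movement around the basket. The bottle and cork look unmoved by eye; I did not measure them again.
- **Less certain:** My first guess at the hook's middle was about 1 mm off towards the nose. I saw that from the sideways force at seating and corrected it before letting go. The force readings were taken only at the end of each move, so brief peaks between them would not show.

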